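# Fit an idler roller to its axle stub and hold the circlip spread at the groove

### The arm

A 7-joint arm with a two-finger parallel gripper is mounted at the origin on a cart in front of the work surface, level with it; the furniture and walls round the work are solid. World frame = base frame: x ahead of the robot, y to its left, z up, the work surface at z = 0. Lengths are in m, angles in rad, forces in N, time in s.
With the tool pointing down it reaches from about 0.425 to 0.875 m from the base axis. Payload 4.7 kg.
Tool frame: the origin (TCP) lies at the very end of the fingers, on their centre line; the grasp point (between the pads) lies 19 mm behind it; z points along the fingers, y is the direction in which the jaws open and shut (so a half turn about z gives the same grasp; the last joint's range is limited). The gripper opens to 87 mm and grips with 3 to 60 N. Pads are 19 mm wide; open, the fingers measure 117 mm over their backs; the gripper's body (75 mm by 190 mm) begins 51 mm behind the grasp point.
Start: joints at [1.206, 0.321, -0.07, 1.45, 0.023, 1.371, -0.057], TCP at [0.24, -0.604, 0.223] pointing down, gripper open.
Joint ranges: [-2.86, 2.86], [-0.3, 2.09], [-1.38, 1.24], [0.06, 2.45], [-1.56, 4.7], [0.09, 2.05], [-2.69, 2.69]. Speed limits (rad/s): [2.57, 2.57, 3.14, 3.14, 3.14, 3.14, 3.14].

### API

Orientations are given as a rotation vector (axis times angle).
In Python, from bench import ctrl, get_image, camera_info gives the robot as it stands.
- The arm moves only by the tool carry_out, never from a script. Its argument "commands" is a list of rows, each an object of numbers: "tx", "ty", "tz": the shift along the tool's x, y, z in m; "rx", "ry", "rz": the turn, a rotation vector about the tool's x, y, z in rad; "jaw": the opening, from 0 (shut) to 1 (fully open). In form: [{"tx": .., "ty": .., "tz": .., "rx": .., "ry": .., "rz": .., "jaw": ..}, ...]. A call has 1 to 12 rows; each row is the pose to reach, as a shift and turn from the pose commanded when the call began, along the tool's axes at that moment; what a row does not reach only later rows make up. A row lasts 1/8 s, in which the tool goes at most 62.5 mm and 10.7 degrees, less where a joint would pass 70% of its speed; a pose out of reach is approached as far as the arm can. A call with a gripper value outside its range is refused whole. The fingers move at their own pace and stop on an object; "grip_force" is the grip in N (left out, the last holds). Time passes only in rows, so rows that repeat a pose let the fingers close. It gives the time, the measured TCP pose, the force and the opening at its end, in the units of the state.
- ctrl.get_state(): the state, without advancing time (a new reading comes with each control period).
- get_image(name): name is "scene" or "top" or "wrist"; returns the picture (420x560x3 uint8, red, green, blue); there is no depth.
- camera_info(name): a dict with "intrinsics" (3x3 intrinsics, pixels), "R" (3x3) and "t" (3): a world point X has camera coordinates R X + t. Camera axes: x right, y down, z forward; pixel columns grow to the right and rows downward; lengths in m; the calibration is good to about 2 mm. A picture is of the moment at which its call begins: read the wrist's pose just before it. camera_info takes no time and is no camera call; for the wrist camera it gives the pose at the moment of the call.
- ctrl.close_job(): hands the job in, once; it reports no verdict.
The state is a dict: "time": time; "joint_positions": joint angles; "qd": joint speeds; "joint_torque": joint torques, N m; "position": TCP position; "tool_rot": TCP orientation; "ft_force": force on the tool from outside, world axes, zero at the start; "torque": the same for the moment, N m; "grip_width": opening from 0.0 (shut) to 1.0 (fully open).
Only numpy, scipy, OpenCV 4.12 (cv2) and the standard library are available. Lean on these libraries where they do the work, as an engineer would, in place of code of your own. Each camera call takes 0.05 s, during which the arm holds its last target.

### The job

Slip the black idler roller, brass bush upward, onto the upright steel axle stub until it sits home on the shoulder, and let go of it. Then grip the two orange handles of the circlip pliers standing in the blue stand, squeeze them right up to their stop so that the circlip on their tips is spread, lift them out and slide the circlip over the end of the stub down to the groove just above the bush. Finish there, still gripping the pliers with the circlip held fully spread around the groove and not pressed down hard, so that I can check the gap before it snaps in.

Things in the scene. Friction and masses are not known exactly. Their poses are not given: they have to be found in the camera images.
- stub: Fixed upright steel axle stub on a grey base plate (80 x 80 x 12 mm, bolt heads to 20 mm). Origin under the base's centre, on the table; z up the axle. Heights: collar 54 mm wide to 18 mm, shoulder 47 mm wide to 36 mm (the roller's seat), journal 33 mm wide, groove 29 mm wide from 65.5 to 72 mm, end land 33 mm wide to 81 mm, chamfer to the flat end, 27 mm wide, at 84.5 mm.
- groove (a point): Centre of the stub's groove, on the axle's axis, 68.75 mm above the table, half-way up the groove. The seated roller's bush ends at 66 mm; a circlip resting on it has its mid-thickness at 67.5 mm.
- roller: Loose idler roller, 0.18 kg, lying flat on the table, bush upward. Origin on its axis at the underside, z up the bore. Black tread 58 mm across, 26 mm tall; brass bush 45 mm across standing 4 mm proud (30 mm over all); bore 36.4 mm, right through. Grip across the tread from above. Seated, its origin is 36 mm above the table.
- roller_mid (a point): Point on the roller's axis half-way up its tread, 13 mm above its underside.
- pliers_grip (a point): Where to grip the pliers: midway between the orange handle sleeves, 54 mm above the pivot, about 137 mm above the table in the stand. x is normal to the pliers' flat side, y runs from handle to handle (close the fingers along y), z up. The point belongs to the +y half: once squeezed it is turned 0.165 rad about x and lies 9 mm off the middle line.
- sleeve (a point): Outer face of the +y sleeve at grip height. Relaxed, the sleeves measure 61 mm over their outer faces here (67 mm at their tops, 72 mm above the pivot; lower ends 31 mm above it) and lean out 0.165 rad; they are 15 mm wide along x. Squeezed to the stop the faces are upright and 43 mm apart. Squeezing takes 5 N at first, 11 N at the stop: grip with 20 to 50 N.
- pliers: Circlip pliers, 0.2 kg, upright in the stand, tips down; origin at the pivot, 83 mm above the table at the start; axes as pliers_grip. The steel jaws reach 64 mm below the pivot. Squeezing the handles spreads the tips; springs close them. Orange finger guards (66 mm wide, 10 to 15 mm above the pivot) rest in trays on the stand's prongs: lift straight up at least 70 mm before going sideways.
- clip_centre (a point): Circlip's centre (dark steel ring, 3 mm thick, its end tabs in the grooved plier tips), half-way up its thickness: the arc centre of its +y arm, true at full spread, 4 mm to the side when relaxed. Start: about 19 mm above the table, 64 mm below the pivot, 24 mm to -x of the pliers' axis. Spread: 40 mm inside, 50 mm outside; relaxed 31 mm inside, too narrow for the stub.
- clip: The +y arm of the circlip (both arms 24 g); origin at the ring's back, opposite the end tabs, half-way up its thickness; z normal to the ring, up. It hangs nearly level, its back up to 6 degrees low. Spread, tabs and plier tips reach 32 mm from the ring's centre; the tips end 2 mm below the ring's underside, outside the bush.
- clip_arm (a joint): Opening angle of the circlip's arms, rad: about -0.05 relaxed on the tips, about 0.38 with the pliers squeezed to their stop; above 0.33 counts as fully spread.
- stand: Fixed blue sheet-steel stand of the pliers, 90 x 82 mm, 99 mm tall; origin on the table directly below the pliers' pivot at the start; back plate on its +x side, open to -x, where the circlip is.
Things that resemble listed ones, but are neither listed nor needed, are in the scene too. Leave any green look-alike of the roller alone.

How it is judged:
On the way, in this order (a step that is already met when the one before it is completed fails the run):
1. the roller sits home on the stub's shoulder and is let go (z of roller in the frame of stub between 0.033 and 0.0385 m and horizontal distance between roller and stub below 0.004 m and angle between the z axis of roller and the z axis of stub, either way round below 0.08 rad and contact force between the fingers and roller below 0.2 N), for 0.2 s.
2. the pliers are lifted out of the stand with the circlip spread on their tips (contact force between the fingers and pliers above 3 N and contact force between pliers and clip above 0.5 N and value of joint clip_arm above 0.33 rad and height (world z) of clip_centre above 0.088 m and contact force between pliers and stand below 0.1 N), for 0.2 s.
At the end, for the whole second after the job is handed in: Roller home on the shoulder (3 mm in height, 4 mm sideways); fingers grip the pliers, off the stand and still; their tips hold the circlip open (over 0.33 rad), centre within 4.5 mm of the axle, 2.5 mm of the groove height, level to 8 degrees, pressing under 12 N on the bush and 8 N on the stub (z of roller in the frame of stub between 0.033 and 0.0385 m and horizontal distance between roller and stub below 0.004 m and angle between the z axis of roller and the z axis of stub, either way round below 0.08 rad and contact force between the fingers and pliers above 3 N and contact force between pliers and clip above 0.5 N and horizontal distance between clip_centre and stub below 0.0045 m and angle between the z axis of clip and the z axis of stub, either way round below 0.14 rad and value of joint clip_arm above 0.33 rad and z of clip_centre in the frame of groove between -0.0025 and 0.0025 m and contact force between clip and roller below 12 N and contact force between pliers and roller below 3 N and contact force between clip and stub below 8 N and contact force between pliers and stub below 3 N and contact force between pliers and stand below 0.1 N and linear speed of pliers below 0.02 m/s); the arm keeps its last pose, push and grip.
It also fails if it takes over 69 s, if anything falls off the work surface, if the arm or the gripper's body presses on something with over 40 N, if the wrist force passes 120 N, or if a joint passes its speed limit or range.

## Working session

There is one attempt and no reset: what is moved stays moved. The work goes in short steps, Python scripts to look and compute and a tool call to move; the robot and the scene stay as the last step left them, time stands still between calls to the robot, and variables do not carry over. Pictures are saved under pics/ and viewed, and the job is handed in when it is done.

Besides the shell and the picture viewer there is one more tool, called after "Emit:" by a JSON object that holds its "name" and its "arguments", one argument or row to a line. carry_out: Moves the arm, as the interface text tells. Its arguments: {"type":"object","properties":{"commands":{"type":"array"},"grip_force":{"type":"number"}},"required":["commands"]}

```bash
ls; mkdir -p pics; python3 - <<'E'
from bench import ctrl,get_image,camera_info
import cv2
print(ctrl.get_state())
for n in ["scene","top"]:
    cv2.imwrite(f"pics/{n}0.png",get_image(n)[:,:,::-1]); c=camera_info(n); print(n,c)
print(ctrl.get_state()['time'])
E
```

```text
pics
{'time': 0.0, 'joint_positions': array([ 1.20610903,  0.32180264, -0.07007984,  1.45166646,  0.02259981,
        1.37077157, -0.05692977]), 'qd': array([-0.00010851,  0.00042252, -0.0026227 ,  0.00127891,  0.00035282,
       -0.00209986, -0.0005077 ]), 'joint_torque': array([ 2.04878597e-04, -4.91291034e+01, -4.03916622e-01, -3.12524307e+01,
       -6.41044183e-02,  4.38024988e-02,  1.55688845e-04]), 'position': array([ 0.24011733, -0.60344086,  0.22147897]), 'tool_rot': array([-3.08364310e+00, -5.91100534e-01,  7.00884934e-04]), 'ft_force': array([ 0.00911665, -0.28489203,  0.44110211]), 'torque': array([0.05516975, 0.08117156, 0.0109385 ]), 'grip_width': 1.0021358598367587}
scene {'intrinsics': array([[501.61592941,   0.        , 281.68007394],
       [  0.        , 501.61592941, 205.97689292],
       [  0.        ,   0.        ,   1.        ]]), 'R': array([[ 6.60058777e-01, -7.51213840e-01, -4.21126868e-04],
       [-4.10078627e-01, -3.59848358e-01, -8.38060069e-01],
       [ 6.29410781e-01,  5.53341599e-01, -5.45577807e-01]]), 't': array([-0.35806375,  0.30997073,  0.54007564])}
top {'intrinsics': array([[381.55854688,   0.        , 287.13059182],
       [  0.        , 381.55854688, 204.33073145],
       [  0.        ,   0.        ,   1.        ]]), 'R': array([[ 0.01856957, -0.99966457, -0.01805315],
       [-0.99607344, -0.01693358, -0.08689619],
       [ 0.08656134,  0.01959589, -0.99605378]]), 't': array([0.00878   , 0.53572102, 0.89654253])}
0.1
```

View pics/scene0.png

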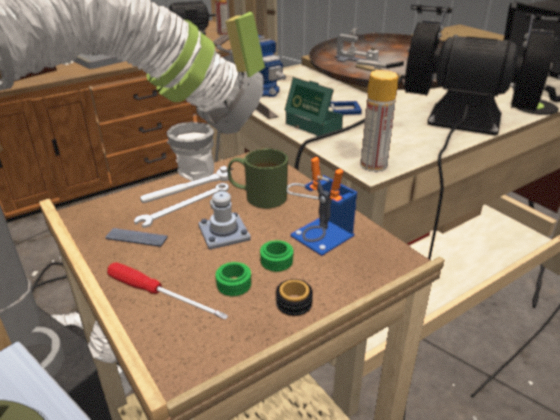

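View pics/top0.png

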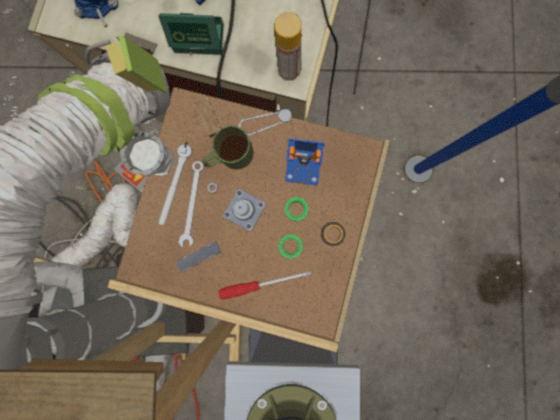

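```bash
cat > h.py <<'E'
import numpy as np,cv2
from bench import ctrl,get_image,camera_info
from scipy.spatial.transform import Rotation as Ro
def ray(c,uv):
    K,R,t=c['intrinsics'],c['R'],c['t']
    d=R.T@np.linalg.inv(K)@np.array([uv[0],uv[1],1.]); return -R.T@t,d/np.linalg.norm(d)
def onz(c,uv,z):
    o,d=ray(c,uv); return o+d*(z-o[2])/d[2]
def proj(c,X):
    p=c['intrinsics']@(c['R']@np.asarray(X)+c['t']); return p[:2]/p[2]
def tri(l):
    A=0;b=0
    for c,uv in l:
        o,d=ray(c,uv); P=np.eye(3)-np.outer(d,d); A=A+P; b=b+P@o
    return np.linalg.solve(A,b)
E
python3 - <<'E'
import cv2
a=cv2.imread('pics/top0.png')[120:280,180:380]; cv2.imwrite('pics/top0z.png',cv2.resize(a,None,fx=4,fy=4,interpolation=cv2.INTER_CUBIC)[:600])
a=cv2.imread('pics/scene0.png')[145:325,170:370]; cv2.imwrite('pics/scene0z.png',cv2.resize(a,None,fx=3.3,fy=3.3,interpolation=cv2.INTER_CUBIC))
E
```

```text
(no output)
```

View pics/top0z.png

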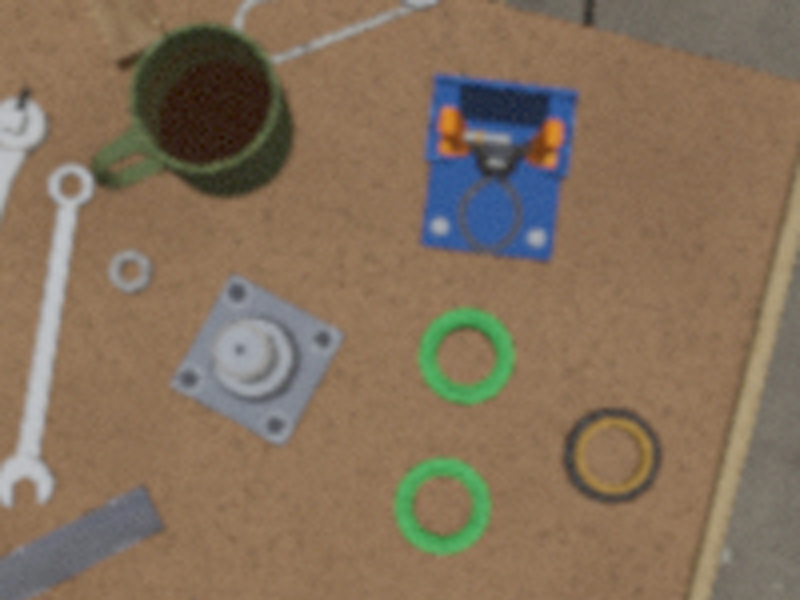

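View pics/scene0z.png

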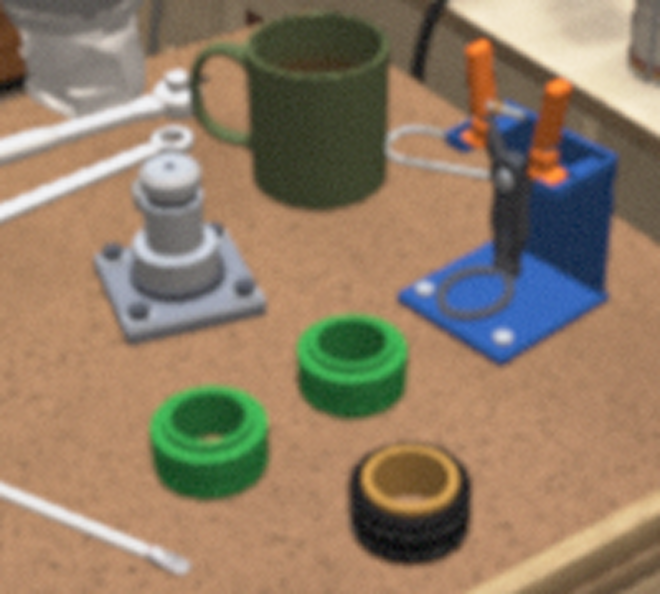

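```bash
python3 - <<'E'
from h import *
T=camera_info('top');S=camera_info('scene')
a=cv2.imread('pics/top0.png');s=cv2.imread('pics/scene0.png')
# roller top view: dark or brass mask near
def mask(img,x0,y0,x1,y1,f):
    m=np.zeros(img.shape[:2],np.uint8); m[y0:y1,x0:x1]=f(img[y0:y1,x0:x1].astype(int))*255; return m
m=mask(a,315,215,352,252,lambda p:p.max(2)<75)
c=max(cv2.findContours(m,0,1)[0],key=cv2.contourArea); print('roller top',cv2.fitEllipse(c),cv2.boundingRect(c))
e=cv2.fitEllipse(c)[0]; print(onz(T,e,.026))
print('stub dot',onz(T,(180+240/4,120+351/4),.0845),'base corners',[onz(T,(180+u/4,120+v/4),.012)[:2].round(4) for u,v in((235,275),(342,336),(280,445),(172,383))])
# tri
uv=lambda x,y:(170+x/3.3,145+y/3.3); tv=lambda x,y:(180+x/4,120+y/4)
print('stub tip',tri([(T,tv(240,351)),(S,uv(170,166))]))
print('handles',tri([(T,tv(451,115)),(S,uv(480,45))]),tri([(T,tv(551,125)),(S,uv(558,88))]))
print('stand screws',onz(T,tv(440,226),.003),onz(T,tv(537,238),.003))
print('stand front corners',[onz(T,tv(*q),.002)[:2] for q in((423,243),(550,260))],'back top',[onz(T,tv(*q),.099)[:2] for q in((434,76),(577,92))])
print('clip',onz(T,tv(490,214),.019))
print('mug rim',onz(T,tv(205,95),.095), 'mug base scene',onz(S,uv(318,185),0))
E
```

```text
Traceback (most recent call last):
cv2.error: OpenCV(4.12.0) /io/opencv/modules/imgproc/src/shapedescr.cpp:361: error: (-201:Incorrect size of input array) There should be at least 5 points to fit the ellipse in function 'fitEllipseNoDirect'
```

```bash
python3 - <<'E'
from h import *
T=camera_info('top');S=camera_info('scene')
a=cv2.imread('pics/top0.png');s=cv2.imread('pics/scene0.png')
p=a[213:254,313:354].astype(int); m=((p.max(2)<95)*255).astype(np.uint8)
pts=np.argwhere(m)[:,::-1]; h=cv2.convexHull(pts.astype(np.int32)); print(len(pts))
e=cv2.fitEllipse(h); print(e,cv2.boundingRect(h)); c=np.array(e[0])+[313,213]
print('roller',onz(T,c,.026), 'manual',onz(T,(180+612/4,120+455/4),.026))
print('stub dot',onz(T,(180+240/4,120+351/4),.0845),'base corners',[onz(T,(180+u/4,120+v/4),.012)[:2].round(4) for u,v in((235,275),(342,336),(280,445),(172,383))])
uv=lambda x,y:(170+x/3.3,145+y/3.3); tv=lambda x,y:(180+x/4,120+y/4)
print('stub tip',tri([(T,tv(240,351)),(S,uv(170,166))]))
print('handles',tri([(T,tv(451,115)),(S,uv(480,45))]),tri([(T,tv(551,125)),(S,uv(558,88))]))
print('stand screws',onz(T,tv(440,226),.003),onz(T,tv(537,238),.003))
print('stand front corners',[onz(T,tv(*q),.002)[:2] for q in((423,243),(550,260))],'back top',[onz(T,tv(*q),.099)[:2] for q in((434,76),(577,92))])
print('clip',onz(T,tv(490,214),.019))
print('mug rim',onz(T,tv(205,95),.095), 'mug base scene',onz(S,uv(318,185),0))
st=ctrl.get_state(); print(Ro.from_rotvec(st['tool_rot']).as_matrix().round(4),st['position'],camera_info('wrist'))
E
```

```text
107
((19.400606155395508, 20.487417221069336), (22.914501190185547, 23.435646057128906), 94.26754760742188) (8, 9, 24, 24)
roller [ 0.46735126 -0.09092739  0.026     ] manual [ 0.46675351 -0.09235784  0.026     ]
stub dot [0.52063135 0.12317425 0.0845    ] base corners [array([0.5728, 0.138 ]), array([0.5364, 0.0714]), array([0.4693, 0.1076]), array([0.5058, 0.1746])]
stub tip [0.52070274 0.12303871 0.08483024]
handles [0.64094506 0.0071445  0.1508135 ] [ 0.6375187  -0.04568191  0.14603071]
stand screws [0.60664842 0.01287882 0.003     ] [ 0.6000873  -0.04728246  0.003     ]
stand front corners [array([0.59599448, 0.02324411]), array([ 0.58662877, -0.05553636])] back top [array([0.67619428, 0.0164799 ]), array([ 0.66817513, -0.06375195])]
clip [ 0.61193757 -0.0176762   0.019     ]
mug rim [0.6645153  0.14573968 0.095     ] mug base scene [0.65611844 0.14178245 0.        ]
[[ 9.291e-01  3.698e-01 -8.000e-04]
 [ 3.698e-01 -9.291e-01  1.600e-03]
 [-1.000e-04 -1.700e-03 -1.000e+00]] [ 0.24012592 -0.60348034  0.22156914] {'intrinsics': array([[340.55310175,   0.        , 283.28292446],
       [  0.        , 340.55310175, 211.49397749],
       [  0.        ,   0.        ,   1.        ]]), 'R': array([[ 0.36960416, -0.92918809, -0.00150645],
       [-0.89679949, -0.3571443 ,  0.26114865],
       [-0.24319424, -0.09517064, -0.96529742]]), 't': array([-0.64848932, -0.0313755 ,  0.39019214])}
```

```bash
cat >> h.py <<'E'
def tool(a):
    return np.array([[np.cos(a),np.sin(a),0],[np.sin(a),-np.cos(a),0],[0,0,-1.]])
def go(p,a,Rt=None):
    s=ctrl.get_state(); R=Ro.from_rotvec(s['tool_rot']).as_matrix()
    d=R.T@(np.array(p)-s['position']); r=Ro.from_matrix(R.T@(tool(a) if Rt is None else Rt)).as_rotvec()
    print('t',s['time'].__round__(2),'pos',s['position'].round(4),'a',round(float(np.arctan2(R[1,0],R[0,0])),4),'q',np.round(s['joint_positions'],2),'F',s['ft_force'].round(2),'w',round(float(s['grip_width']),3))
    print('shift',d.round(4),'turn',r.round(4))
def snap(n,f,crop=None,k=1):
    c=camera_info(n); im=get_image(n)[:,:,::-1]; cv2.imwrite('pics/'+f+'_full.png',im)
    np.savez('pics/'+f,K=c['intrinsics'],R=c['R'],t=c['t'])
    if crop: x0,y0,x1,y1=crop; im=im[y0:y1,x0:x1]
    cv2.imwrite('pics/'+f+'.png',cv2.resize(im,None,fx=k,fy=k,interpolation=cv2.INTER_CUBIC)); return c
def cam(f):
    z=np.load('pics/'+f+'.npz'); return dict(intrinsics=z['K'],R=z['R'],t=z['t'])
E
python3 - <<'E'
from h import *
s=ctrl.get_state();R=Ro.from_rotvec(s['tool_rot']).as_matrix();c=camera_info('wrist')
print('cam in tool',R.T@(-c['R'].T@c['t']-s['position']), 'axis in tool',R.T@c['R'][2])
go([.467,-.092,.20],1.376)
E
```

```text
cam in tool [ 0.07151737 -0.00069557 -0.16230736] axis in tool [-2.61023807e-01  1.59814668e-04  9.65332350e-01]
t 0.1 pos [ 0.2401 -0.6035  0.2216] a 0.3788 q [ 1.21  0.32 -0.07  1.45  0.02  1.37 -0.06] F [-0.51 -0.71  0.08] w 0.999
shift [ 0.3999 -0.3913  0.0222] turn [-1.700e-03 -7.000e-04 -9.972e-01]
```

Emit:
{"name": "carry_out", "arguments": {
  "commands": [
    {"tx": 0.02,"ty": -0.02,"rz": -0.05},
    {"tx": 0.055,"ty": -0.055,"rz": -0.14},
    {"tx": 0.095,"ty": -0.095,"rz": -0.24},
    {"tx": 0.14,"ty": -0.137,"rz": -0.34},
    {"tx": 0.185,"ty": -0.18,"rz": -0.45},
    {"tx": 0.23,"ty": -0.225,"rz": -0.56},
    {"tx": 0.275,"ty": -0.27,"rz": -0.67,"tz": 0.005},
    {"tx": 0.315,"ty": -0.31,"rz": -0.78,"tz": 0.01},
    {"tx": 0.355,"ty": -0.35,"rz": -0.88,"tz": 0.015},
    {"tx": 0.385,"ty": -0.375,"rz": -0.96,"tz": 0.02},
    {"tx": 0.4,"ty": -0.391,"rz": -0.997,"tz": 0.022},
    {"tx": 0.4,"ty": -0.391,"rz": -0.997,"tz": 0.022}
  ]
}}

```text
invalid input
```

```bash
python3 - <<'E'
from h import *
go([.467,-.092,.20],1.376)
snap('wrist','w1')
E
```

```text
t 0.1 pos [ 0.2401 -0.6035  0.2216] a 0.3788 q [ 1.21  0.32 -0.07  1.45  0.02  1.37 -0.06] F [-0.51 -0.71  0.08] w 0.999
shift [ 0.3999 -0.3913  0.0222] turn [-1.700e-03 -7.000e-04 -9.972e-01]
```

View pics/w1.png

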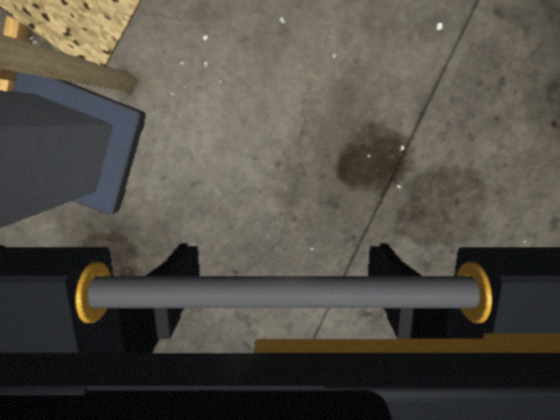

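Emit:
{"name": "carry_out", "arguments": {
  "commands": [
    {"tx": 0.02,"ty": -0.02,"tz": 0,"rx": 0,"ry": 0,"rz": -0.05,"jaw": 1},
    {"tx": 0.055,"ty": -0.055,"tz": 0,"rx": 0,"ry": 0,"rz": -0.14,"jaw": 1},
    {"tx": 0.095,"ty": -0.095,"tz": 0,"rx": 0,"ry": 0,"rz": -0.24,"jaw": 1},
    {"tx": 0.14,"ty": -0.137,"tz": 0,"rx": 0,"ry": 0,"rz": -0.34,"jaw": 1},
    {"tx": 0.185,"ty": -0.18,"tz": 0,"rx": 0,"ry": 0,"rz": -0.45,"jaw": 1},
    {"tx": 0.23,"ty": -0.225,"tz": 0,"rx": 0,"ry": 0,"rz": -0.56,"jaw": 1},
    {"tx": 0.275,"ty": -0.27,"tz": 0.005,"rx": 0,"ry": 0,"rz": -0.67,"jaw": 1},
    {"tx": 0.315,"ty": -0.31,"tz": 0.01,"rx": 0,"ry": 0,"rz": -0.78,"jaw": 1},
    {"tx": 0.355,"ty": -0.35,"tz": 0.015,"rx": 0,"ry": 0,"rz": -0.88,"jaw": 1},
    {"tx": 0.385,"ty": -0.375,"tz": 0.02,"rx": 0,"ry": 0,"rz": -0.96,"jaw": 1},
    {"tx": 0.4,"ty": -0.391,"tz": 0.022,"rx": 0,"ry": 0,"rz": -0.997,"jaw": 1},
    {"tx": 0.4,"ty": -0.391,"tz": 0.022,"rx": 0,"ry": 0,"rz": -0.997,"jaw": 1}
  ]
}}

```text
time: 1.65
position: [0.4674, -0.092, 0.2004]
tool_rot: [-2.425, -1.997, 0.001]
ft_force: [-0.2, -0.1, 0.1]
grip_width: 1.003
```

```bash
python3 - <<'E'
from h import *
go([.467,-.092,.20],1.376)
snap('wrist','w2')
E
```

```text
t 1.65 pos [ 0.4674 -0.092   0.2004] a 1.3776 q [ 0.73 -0.02 -0.58  1.88 -0.01  1.28 -0.04] F [-0.16 -0.09  0.15] w 1.003
shift [-0.0001 -0.0004  0.0004] turn [-0.0006  0.0001  0.0016]
```

View pics/w2.png

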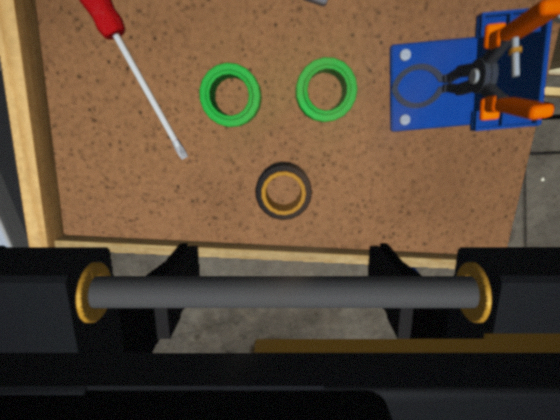

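```bash
python3 - <<'E'
from h import *
a=cv2.imread('pics/w2_full.png')
def z(n,x0,y0,x1,y1,k): cv2.imwrite(n,cv2.resize(a[y0:y1,x0:x1],None,fx=k,fy=k,interpolation=cv2.INTER_CUBIC))
z('pics/w2a.png',240,145,330,235,6); z('pics/w2b.png',380,0,560,140,4.4)
E
```

```text
(no output)
```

View pics/w2a.png

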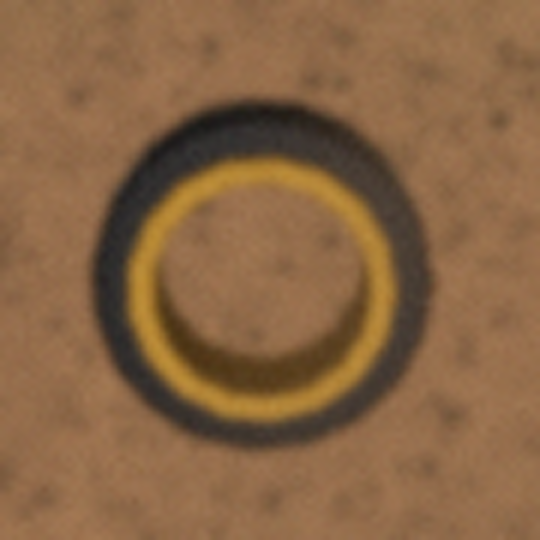

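View pics/w2b.png

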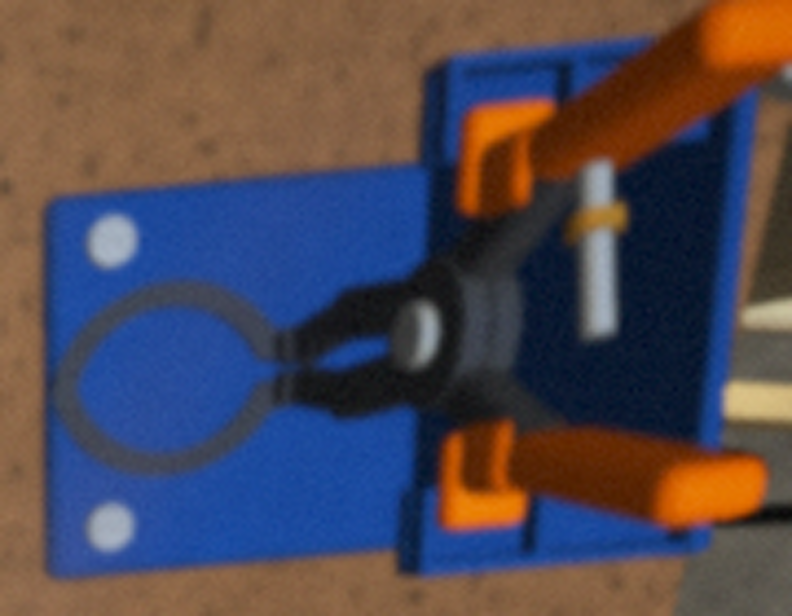

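```bash
python3 - <<'E'
from h import *
c=cam('w2'); T=camera_info('top')
uv=(240+262/6,145+288/6); print('roller w',onz(c,uv,.030),'top', onz(T,(332.7,233.6),.028))
print('size',np.linalg.norm(onz(c,(240+127/6,193),.03)-onz(c,(240+397/6,193),.03)))
v=lambda x,y:(380+x/4.4,y/4.4)
A=onz(c,v(113,241),.003);B=onz(c,v(110,527),.003);print('screws',A,B)
print('edge',onz(c,v(50,207),.002),onz(c,v(53,575),.002))
print('clip ends',onz(c,v(57,385),.019),onz(c,v(265,365),.019),'mid',onz(c,v(168,376),.019),'width',onz(c,v(170,280),.019),onz(c,v(165,474),.019))
print('trays top',[onz(c,v(*q),.0975) for q in((505,157),(488,475))],'pivot',onz(c,v(418,335),.083))
go([.467,-.0915,.004],1.376)
E
```

```text
roller w [ 0.46772249 -0.09097633  0.03      ] top [ 0.46707219 -0.09144036  0.028     ]
size 0.04488039354219638
screws [0.6094805  0.01528501 0.003     ] [ 0.6026899 -0.0456015  0.003    ]
edge [0.59689707 0.02495999 0.002     ] [ 0.58883184 -0.05395305  0.002     ]
clip ends [ 0.58901361 -0.01268098  0.019     ] [ 0.63345392 -0.01724638  0.019     ] mid [ 0.61273514 -0.01546161  0.019     ] width [0.61489393 0.00369785 0.019     ] [ 0.61025358 -0.03561353  0.019     ]
trays top [array([0.63884384, 0.00600749, 0.0975    ]), array([ 0.63440723, -0.04300581,  0.0975    ])] pivot [ 0.63164234 -0.01817732  0.083     ]
t 1.7 pos [ 0.467  -0.0937  0.2004] a 1.3748 q [ 0.73 -0.02 -0.58  1.88 -0.01  1.28 -0.04] F [ 0.11 -0.2   1.08] w 0.996
shift [ 0.0023 -0.0003  0.1964] turn [-0.0006  0.0008 -0.0012]
```

Emit:
{"name": "carry_out", "arguments": {
  "commands": [
    {"tx": 0.0008,"ty": 0,"tz": 0.03,"rx": 0,"ry": 0,"rz": 0,"jaw": 1},
    {"tx": 0.001,"ty": 0,"tz": 0.08,"rx": 0,"ry": 0,"rz": 0,"jaw": 1},
    {"tx": 0.001,"ty": 0,"tz": 0.13,"rx": 0,"ry": 0,"rz": 0,"jaw": 1},
    {"tx": 0.001,"ty": 0,"tz": 0.17,"rx": 0,"ry": 0,"rz": 0,"jaw": 1},
    {"tx": 0.001,"ty": 0,"tz": 0.19,"rx": 0,"ry": 0,"rz": 0,"jaw": 1},
    {"tx": 0.001,"ty": 0,"tz": 0.194,"rx": 0,"ry": 0,"rz": 0,"jaw": 1},
    {"tx": 0.001,"ty": 0,"tz": 0.194,"rx": 0,"ry": 0,"rz": 0,"jaw": 1}
  ]
}}

```text
time: 2.58
position: [0.4677, -0.0932, 0.007]
tool_rot: [2.429, 1.991, -0.0]
ft_force: [0.5, -0.3, 0.8]
grip_width: 1.003
```

```bash
python3 - <<'E'
from h import *
go([.4675,-.0912,.004],1.376)
snap('wrist','w3')
E
```

```text
t 2.58 pos [ 0.4677 -0.0932  0.007 ] a 1.3735 q [ 0.68  0.23 -0.58  2.07  0.17  0.88 -0.19] F [ 0.45 -0.29  0.77] w 1.003
shift [ 0.0019 -0.0006  0.003 ] turn [ 0.0005  0.0006 -0.0025]
```

View pics/w3.png

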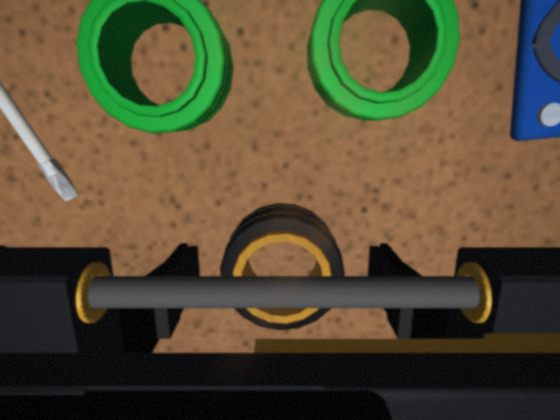

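Emit:
{"name": "carry_out", "arguments": {
  "commands": [
    {"tx": 0.0015,"ty": 0,"tz": 0.002,"rx": 0,"ry": 0,"rz": 0,"jaw": 1},
    {"tx": 0.0015,"ty": 0,"tz": 0.0025,"rx": 0,"ry": 0,"rz": 0,"jaw": 0.6},
    {"tx": 0.0015,"ty": 0,"tz": 0.0025,"rx": 0,"ry": 0,"rz": 0,"jaw": 0.5},
    {"tx": 0.0015,"ty": 0,"tz": 0.0025,"rx": 0,"ry": 0,"rz": 0,"jaw": 0.5},
    {"tx": 0.0015,"ty": 0,"tz": 0.0025,"rx": 0,"ry": 0,"rz": 0,"jaw": 0.5},
    {"tx": 0.0015,"ty": 0,"tz": 0.0025,"rx": 0,"ry": 0,"rz": 0,"jaw": 0.5},
    {"tx": 0.0015,"ty": 0,"tz": 0.0025,"rx": 0,"ry": 0,"rz": 0,"jaw": 0.5}
  ],
  "grip_force": 25
}}

```text
time: 3.5
position: [0.468, -0.0903, 0.0041]
tool_rot: [2.427, 1.995, 0.0]
ft_force: [-0.3, 0.1, 0.1]
grip_width: 0.668
```

```bash
python3 - <<'E'
from h import *
P=[]
for i in range(3):
    go([.50,.10,.16],1.80); 
snap('wrist','w4',(180,180,400,380),3)
E
```

```text
t 3.5 pos [ 0.468  -0.0903  0.0041] a 1.3759 q [ 0.67  0.24 -0.58  2.08  0.17  0.87 -0.2 ] F [-0.33  0.12  0.12] w 0.668
shift [ 0.1929 -0.0054 -0.1559] turn [ 2.000e-04  2.000e-04 -4.241e-01]
t 3.5 pos [ 0.468  -0.0903  0.0041] a 1.3759 q [ 0.67  0.24 -0.58  2.08  0.17  0.87 -0.2 ] F [-0.33  0.12  0.12] w 0.668
shift [ 0.1929 -0.0054 -0.1559] turn [ 2.000e-04  2.000e-04 -4.241e-01]
t 3.5 pos [ 0.468  -0.0903  0.0041] a 1.3759 q [ 0.67  0.24 -0.58  2.08  0.17  0.87 -0.2 ] F [-0.33  0.12  0.12] w 0.668
shift [ 0.1929 -0.0054 -0.1559] turn [ 2.000e-04  2.000e-04 -4.241e-01]
```

View pics/w4.png

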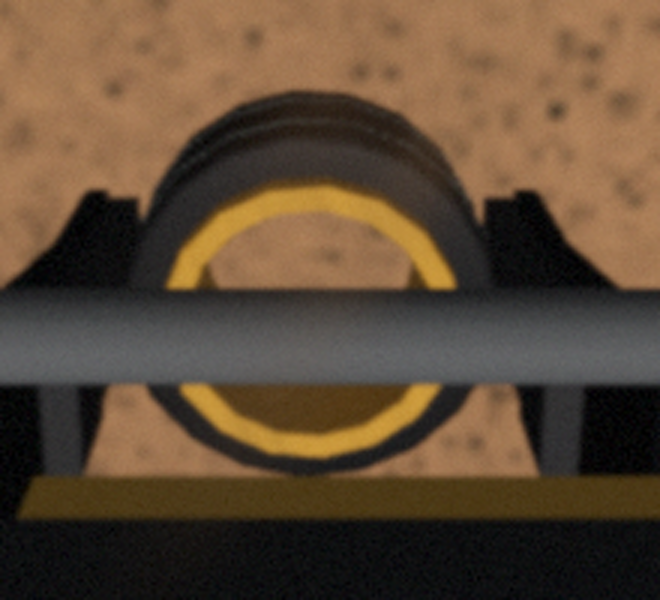

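```bash
python3 - <<'E'
from h import *
c=cam('w4'); p=onz(c,(180+312/3,180+320/3),.030); s=ctrl.get_state();R=Ro.from_rotvec(s['tool_rot']).as_matrix()
print(p,R.T@(p-s['position'])); go([.49,.0,.145],1.376)
E
```

```text
[ 0.46820393 -0.08962882  0.03      ] [ 0.00072613  0.00013728 -0.02593093]
t 3.55 pos [ 0.4679 -0.0903  0.0041] a 1.3758 q [ 0.67  0.24 -0.58  2.08  0.17  0.87 -0.2 ] F [-0.24  0.73  1.03] w 0.669
shift [ 0.0929  0.0042 -0.1409] turn [ 0.0001  0.0001 -0.0002]
```

Emit:
{"name": "carry_out", "arguments": {
  "commands": [
    {"tx": 0,"ty": 0,"tz": -0.015,"rx": 0,"ry": 0,"rz": 0,"jaw": 0.5},
    {"tx": 0,"ty": 0,"tz": -0.045,"rx": 0,"ry": 0,"rz": 0,"jaw": 0.5},
    {"tx": 0,"ty": 0,"tz": -0.085,"rx": 0,"ry": 0,"rz": 0,"jaw": 0.5},
    {"tx": 0.015,"ty": 0,"tz": -0.12,"rx": 0,"ry": 0,"rz": 0,"jaw": 0.5},
    {"tx": 0.045,"ty": 0.002,"tz": -0.138,"rx": 0,"ry": 0,"rz": 0,"jaw": 0.5},
    {"tx": 0.075,"ty": 0.004,"tz": -0.141,"rx": 0,"ry": 0,"rz": 0,"jaw": 0.5},
    {"tx": 0.093,"ty": 0.004,"tz": -0.141,"rx": 0,"ry": 0,"rz": 0,"jaw": 0.5},
    {"tx": 0.093,"ty": 0.004,"tz": -0.141,"rx": 0,"ry": 0,"rz": 0,"jaw": 0.5},
    {"tx": 0.093,"ty": 0.004,"tz": -0.141,"rx": 0,"ry": 0,"rz": 0,"jaw": 0.5}
  ]
}}

```text
time: 4.68
position: [0.4894, -0.0009, 0.1451]
tool_rot: [2.428, 1.993, -0.001]
ft_force: [-0.5, -0.1, -1.8]
grip_width: 0.671
```

```bash
python3 - <<'E'
from h import *
go([.5206,.1232,.145],0.9)
snap('wrist','w5')
E
```

```text
t 4.67 pos [ 0.4894 -0.0009  0.1451] a 1.375 q [ 0.62  0.07 -0.69  1.92  0.05  1.17 -0.29] F [-0.53 -0.08 -1.84] w 0.671
shift [ 0.1278  0.0064 -0.    ] turn [-1.00e-04  1.00e-03  4.75e-01]
```

View pics/w5.png

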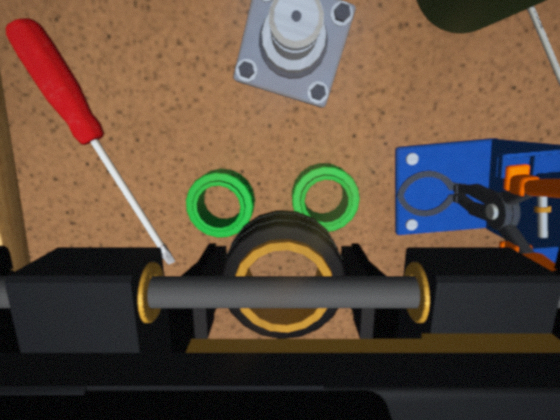

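```bash
python3 - <<'E'
from h import *
a=cv2.imread('pics/w5_full.png')
cv2.imwrite('pics/w5a.png',cv2.resize(a[0:110,225:365],None,fx=5,fy=5,interpolation=cv2.INTER_CUBIC))
c=cam('w5'); print(onz(c,(295.5,16),.0845))
E
```

```text
[0.5216933  0.12566711 0.0845    ]
```

View pics/w5a.png

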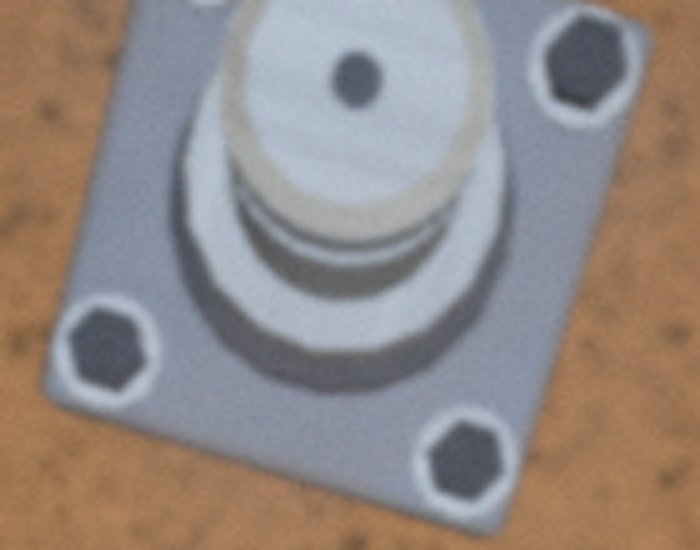

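```bash
python3 - <<'E'
from h import *
go([.484,.077,.145],0.9)
E
```

```text
t 4.72 pos [ 0.4895 -0.0011  0.145 ] a 1.3743 q [ 0.62  0.07 -0.69  1.92  0.05  1.17 -0.29] F [ 0.05  0.57 -2.14] w 0.67
shift [ 0.0755 -0.0206 -0.    ] turn [-1.000e-04  9.000e-04  4.743e-01]
```

Emit:
{"name": "carry_out", "arguments": {
  "commands": [
    {"tx": 0.015,"ty": -0.004,"tz": 0,"rx": 0,"ry": 0,"rz": 0.08,"jaw": 0.5},
    {"tx": 0.035,"ty": -0.009,"tz": 0,"rx": 0,"ry": 0,"rz": 0.2,"jaw": 0.5},
    {"tx": 0.055,"ty": -0.015,"tz": 0,"rx": 0,"ry": 0,"rz": 0.34,"jaw": 0.5},
    {"tx": 0.07,"ty": -0.019,"tz": 0,"rx": 0,"ry": 0,"rz": 0.44,"jaw": 0.5},
    {"tx": 0.0755,"ty": -0.0205,"tz": 0,"rx": 0,"ry": 0,"rz": 0.475,"jaw": 0.5},
    {"tx": 0.0755,"ty": -0.0205,"tz": 0,"rx": 0,"ry": 0,"rz": 0.475,"jaw": 0.5},
    {"tx": 0.0755,"ty": -0.0205,"tz": 0,"rx": 0,"ry": 0,"rz": 0.475,"jaw": 0.5}
  ]
}}

```text
time: 5.6
position: [0.4844, 0.0771, 0.1449]
tool_rot: [2.829, 1.366, -0.001]
ft_force: [0.2, -0.1, -1.7]
grip_width: 0.668
```

```bash
python3 - <<'E'
from h import *
go([.5213,.1243,.145],0.9)
snap('wrist','w6',(140,0,420,210),2.8)
E
```

```text
t 5.6 pos [0.4844 0.0771 0.1449] a 0.8999 q [ 0.5   0.08 -0.74  1.92  0.06  1.17 -0.93] F [ 0.22 -0.09 -1.72] w 0.668
shift [ 0.0599 -0.0004 -0.0001] turn [ 0.      0.0005 -0.0001]
```

View pics/w6.png

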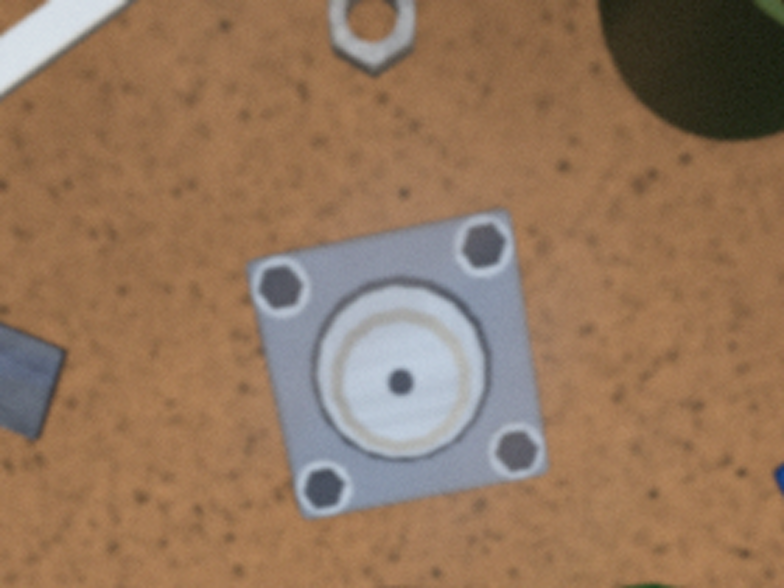

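```bash
python3 - <<'E'
from h import *
c=cam('w6'); f=lambda x,y:(140+x/2.8,y/2.8)
print(onz(c,f(400,382),.0845),np.mean([onz(c,f(*q),.02) for q in((280,287),(484,246),(516,451),(324,488))],0))
print('roller now',onz(c,(284,287),.171))
g=np.array([.5213,.1243])
go([.5213,.1245,.145],0.9)
E
```

```text
[0.5218726  0.12551355 0.0845    ] [0.52213417 0.12544371 0.02      ]
roller now [0.48451754 0.07759329 0.171     ]
t 5.65 pos [0.4844 0.0772 0.1449] a 0.8997 q [ 0.5   0.08 -0.74  1.92  0.06  1.17 -0.93] F [-0.46 -0.   -1.83] w 0.667
shift [ 0.06   -0.0005 -0.0001] turn [ 0.0001  0.0004 -0.0003]
```

Emit:
{"name": "carry_out", "arguments": {
  "commands": [
    {"tx": 0.02,"ty": 0,"tz": 0,"rx": 0,"ry": 0,"rz": 0,"jaw": 0.5},
    {"tx": 0.045,"ty": -0.0005,"tz": 0,"rx": 0,"ry": 0,"rz": 0,"jaw": 0.5},
    {"tx": 0.0605,"ty": -0.0005,"tz": 0.01,"rx": 0,"ry": 0,"rz": 0,"jaw": 0.5},
    {"tx": 0.0605,"ty": -0.0005,"tz": 0.03,"rx": 0,"ry": 0,"rz": 0,"jaw": 0.5},
    {"tx": 0.0605,"ty": -0.0005,"tz": 0.045,"rx": 0,"ry": 0,"rz": 0,"jaw": 0.5},
    {"tx": 0.0605,"ty": -0.0005,"tz": 0.051,"rx": 0,"ry": 0,"rz": 0,"jaw": 0.5},
    {"tx": 0.0605,"ty": -0.0005,"tz": 0.051,"rx": 0,"ry": 0,"rz": 0,"jaw": 0.5}
  ]
}}

```text
time: 6.52
position: [0.521, 0.1253, 0.0935]
tool_rot: [2.829, 1.367, -0.002]
ft_force: [0.5, -0.1, -1.6]
grip_width: 0.67
```

```bash
python3 - <<'E'
from h import *
go([.5216,.1249,.0401],0.9)
snap('wrist','w7',(180,180,400,380),3)
E
```

```text
t 6.53 pos [0.521  0.1253 0.0935] a 0.9002 q [ 0.39  0.26 -0.75  1.87  0.2   1.09 -1.12] F [ 0.5  -0.12 -1.59] w 0.67
shift [0.0001 0.0007 0.0534] turn [-0.0005  0.0011  0.0002]
```

View pics/w7.png

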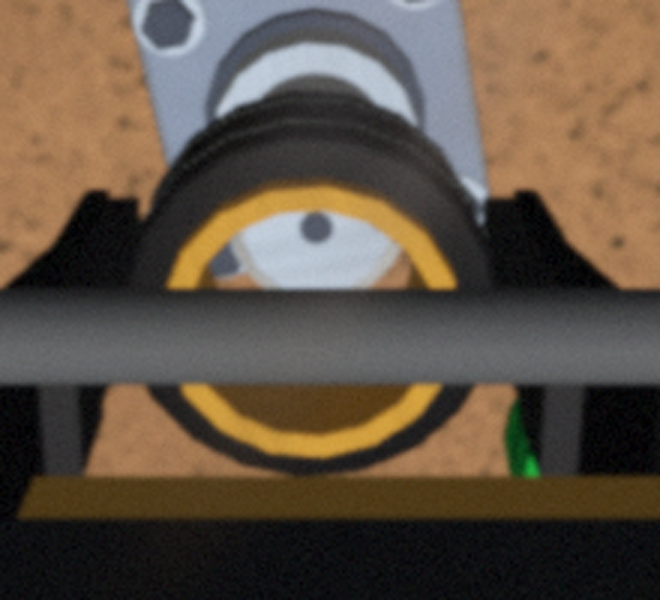

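```bash
python3 - <<'E'
from h import *
c=cam('w7'); s=ctrl.get_state();R=Ro.from_rotvec(s['tool_rot']).as_matrix()
a=onz(c,(180+316/3,180+227/3),.0845);b=onz(c,(180+312/3,180+320/3),s['position'][2]+.0259); print(a,b,R.T@(a-b))
E
```

```text
[0.5219884  0.12547629 0.0845    ] [0.52146024 0.12607823 0.11999996] [-0.00013755  0.00077887  0.03550018]
```

Emit:
{"name": "carry_out", "arguments": {
  "commands": [
    {"tx": 0,"ty": 0.0007,"tz": 0.005,"rx": 0,"ry": 0,"rz": 0,"jaw": 0.5},
    {"tx": 0,"ty": 0.0007,"tz": 0.011,"rx": 0,"ry": 0,"rz": 0,"jaw": 0.5},
    {"tx": 0,"ty": 0.0007,"tz": 0.018,"rx": 0,"ry": 0,"rz": 0,"jaw": 0.5},
    {"tx": 0,"ty": 0.0007,"tz": 0.026,"rx": 0,"ry": 0,"rz": 0,"jaw": 0.5},
    {"tx": 0,"ty": 0.0007,"tz": 0.034,"rx": 0,"ry": 0,"rz": 0,"jaw": 0.5},
    {"tx": 0,"ty": 0.0007,"tz": 0.042,"rx": 0,"ry": 0,"rz": 0,"jaw": 0.5},
    {"tx": 0,"ty": 0.0007,"tz": 0.048,"rx": 0,"ry": 0,"rz": 0,"jaw": 0.5},
    {"tx": 0,"ty": 0.0007,"tz": 0.051,"rx": 0,"ry": 0,"rz": 0,"jaw": 0.5},
    {"tx": 0,"ty": 0.0007,"tz": 0.0525,"rx": 0,"ry": 0,"rz": 0,"jaw": 0.5},
    {"tx": 0,"ty": 0.0007,"tz": 0.0525,"rx": 0,"ry": 0,"rz": 0,"jaw": 0.5}
  ]
}}

```text
time: 7.82
position: [0.5222, 0.1255, 0.0416]
tool_rot: [2.828, 1.368, 0.0]
ft_force: [0.4, 0.1, -1.7]
grip_width: 0.673
```

```bash
python3 - <<'E'
from h import *
go([.5216,.1249,.0401],0.9)
E
```

```text
t 7.83 pos [0.5222 0.1255 0.0416] a 0.9009 q [ 0.36  0.34 -0.73  1.91  0.26  1.   -1.16] F [ 0.37  0.14 -1.73] w 0.673
shift [-0.0009 -0.0001  0.0015] turn [ 0.0002 -0.0001  0.0009]
```

Emit:
{"name": "carry_out", "arguments": {
  "commands": [
    {"tx": 0,"ty": 0,"tz": 0.001,"rx": 0,"ry": 0,"rz": 0,"jaw": 0.5},
    {"tx": 0,"ty": 0,"tz": 0.0015,"rx": 0,"ry": 0,"rz": 0,"jaw": 0.5},
    {"tx": 0,"ty": 0,"tz": 0.0015,"rx": 0,"ry": 0,"rz": 0,"jaw": 0.7},
    {"tx": 0,"ty": 0,"tz": 0.0015,"rx": 0,"ry": 0,"rz": 0,"jaw": 0.9},
    {"tx": 0,"ty": 0,"tz": 0.0015,"rx": 0,"ry": 0,"rz": 0,"jaw": 1},
    {"tx": 0,"ty": 0,"tz": 0.0015,"rx": 0,"ry": 0,"rz": 0,"jaw": 1},
    {"tx": 0,"ty": 0,"tz": -0.02,"rx": 0,"ry": 0,"rz": 0,"jaw": 1},
    {"tx": 0,"ty": 0,"tz": -0.06,"rx": 0,"ry": 0,"rz": 0,"jaw": 1},
    {"tx": -0.03,"ty": 0,"tz": -0.105,"rx": 0,"ry": 0,"rz": 0,"jaw": 1},
    {"tx": -0.06,"ty": 0,"tz": -0.14,"rx": 0,"ry": 0,"rz": 0,"jaw": 1},
    {"tx": -0.06,"ty": 0,"tz": -0.16,"rx": 0,"ry": 0,"rz": 0,"jaw": 1},
    {"tx": -0.06,"ty": 0,"tz": -0.16,"rx": 0,"ry": 0,"rz": 0,"jaw": 1}
  ]
}}

```text
time: 9.32
position: [0.4859, 0.0784, 0.2031]
tool_rot: [2.827, 1.366, 0.005]
ft_force: [0.2, 0.3, 0.3]
grip_width: 0.997
```

```bash
python3 - <<'E'
from h import *
go([.5216,.1249,.0401],0.9)
snap('wrist','w8',(180,40,400,220),3)
snap('scene','s8',(170,145,370,325),3)
E
```

```text
t 9.32 pos [0.4859 0.0784 0.2031] a 0.9001 q [ 0.54  0.03 -0.76  1.84  0.02  1.28 -0.89] F [0.24 0.28 0.32] w 0.997
shift [ 0.0583 -0.0015  0.1631] turn [ 0.0035 -0.0018  0.0001]
```

View pics/w8.png

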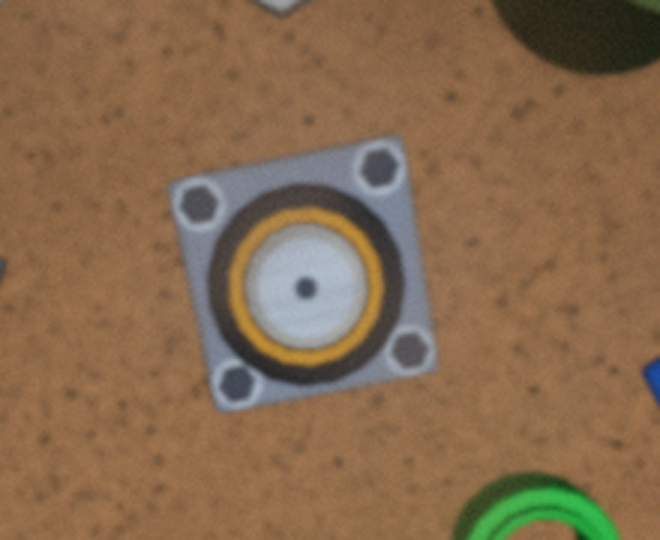

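View pics/s8.png

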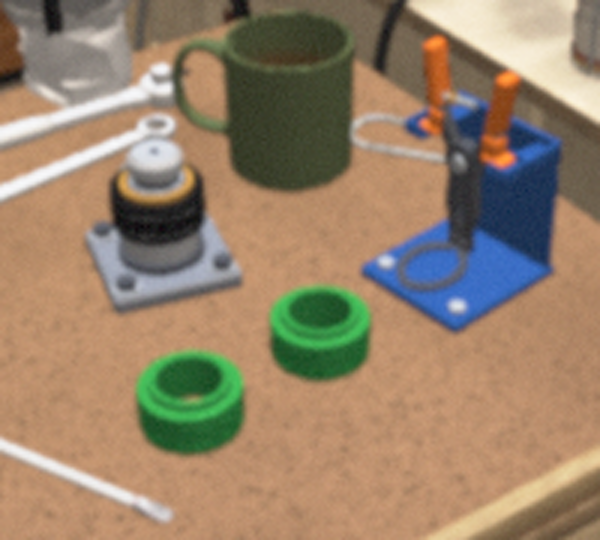

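```bash
python3 - <<'E'
from h import *
c=cam('w8');print(onz(c,(180+306/3,40+288/3),.0845),'roller',onz(c,(180+306/3,40+287/3),.066))
go([.637,-.0185,.215],3.036)
E
```

```text
[0.52180293 0.12535969 0.0845    ] roller [0.52147098 0.12493382 0.066     ]
t 9.43 pos [0.4845 0.0787 0.2009] a 0.9013 q [ 0.54  0.03 -0.76  1.84  0.02  1.28 -0.89] F [-1.58 -0.03 -0.05] w 0.998
shift [ 0.0184  0.1799 -0.0142] turn [-7.0000e-04 -2.0000e-04 -2.1347e+00]
```

Emit:
{"name": "carry_out", "arguments": {
  "commands": [
    {"tx": 0,"ty": 0.01,"tz": -0.01,"rx": 0,"ry": 0,"rz": -0.1,"jaw": 1},
    {"tx": 0.001,"ty": 0.022,"tz": -0.02,"rx": 0,"ry": 0,"rz": -0.26,"jaw": 1},
    {"tx": 0.003,"ty": 0.036,"tz": -0.02,"rx": 0,"ry": 0,"rz": -0.44,"jaw": 1},
    {"tx": 0.005,"ty": 0.052,"tz": -0.02,"rx": 0,"ry": 0,"rz": -0.62,"jaw": 1},
    {"tx": 0.007,"ty": 0.068,"tz": -0.02,"rx": 0,"ry": 0,"rz": -0.8,"jaw": 1},
    {"tx": 0.009,"ty": 0.084,"tz": -0.02,"rx": 0,"ry": 0,"rz": -0.98,"jaw": 1},
    {"tx": 0.011,"ty": 0.1,"tz": -0.02,"rx": 0,"ry": 0,"rz": -1.16,"jaw": 1},
    {"tx": 0.013,"ty": 0.116,"tz": -0.02,"rx": 0,"ry": 0,"rz": -1.34,"jaw": 1},
    {"tx": 0.015,"ty": 0.132,"tz": -0.02,"rx": 0,"ry": 0,"rz": -1.52,"jaw": 1},
    {"tx": 0.016,"ty": 0.148,"tz": -0.02,"rx": 0,"ry": 0,"rz": -1.7,"jaw": 1},
    {"tx": 0.017,"ty": 0.164,"tz": -0.018,"rx": 0,"ry": 0,"rz": -1.88,"jaw": 1},
    {"tx": 0.018,"ty": 0.175,"tz": -0.015,"rx": 0,"ry": 0,"rz": -2.03,"jaw": 1}
  ]
}}

```text
time: 10.92
position: [0.6332, -0.016, 0.2142]
tool_rot: [-0.321, -3.122, -0.001]
ft_force: [0.1, 0.4, -0.6]
grip_width: 1.0
```

```bash
python3 - <<'E'
from h import *
go([.637,-.0185,.215],3.036)
E
```

```text
t 10.93 pos [ 0.6332 -0.016   0.2142] a 2.9367 q [ 0.65  0.42 -0.88  1.48  0.32  1.4   1.12] F [ 0.09  0.35 -0.6 ] w 1.0
shift [-0.0043 -0.0017 -0.0008] turn [ 0.0008 -0.0031 -0.0993]
```

Emit:
{"name": "carry_out", "arguments": {
  "commands": [
    {"tx": -0.003,"ty": -0.001,"tz": 0,"rx": 0,"ry": 0,"rz": -0.08,"jaw": 1},
    {"tx": -0.004,"ty": -0.0015,"tz": -0.001,"rx": 0,"ry": 0,"rz": -0.1,"jaw": 1},
    {"tx": -0.004,"ty": -0.0015,"tz": -0.001,"rx": 0,"ry": 0,"rz": -0.1,"jaw": 1}
  ]
}}

```text
time: 11.3
position: [0.6365, -0.0179, 0.2166]
tool_rot: [-0.174, -3.135, -0.001]
ft_force: [0.2, -0.2, -0.4]
grip_width: 1.002
```

```bash
python3 - <<'E'
from h import *
go([.637,-.0185,.215],3.036)
snap('wrist','w9',None,1.4)
E
```

```text
t 11.3 pos [ 0.6365 -0.0179  0.2166] a 3.0306 q [ 0.66  0.43 -0.89  1.47  0.33  1.4   1.21] F [ 0.22 -0.24 -0.36] w 1.002
shift [-0.0006 -0.0006  0.0016] turn [ 0.0005 -0.0014 -0.0054]
```

View pics/w9.png

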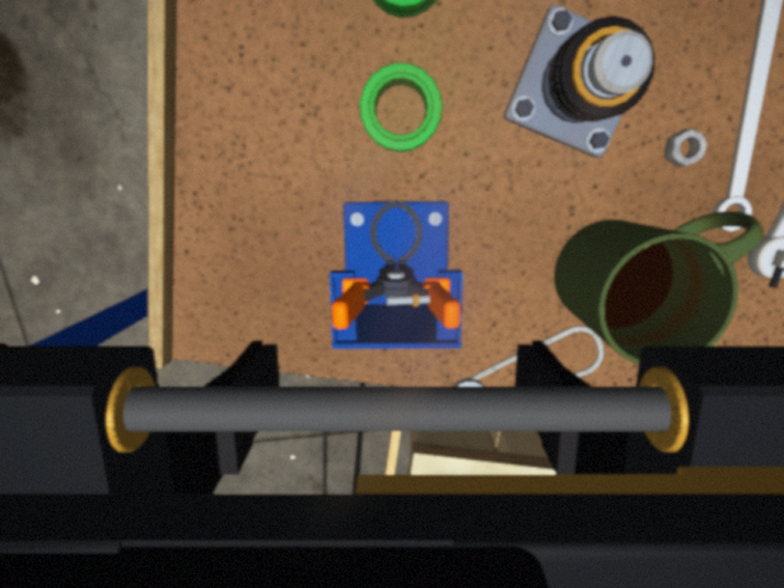

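```bash
python3 - <<'E'
from h import *
a=cv2.imread('pics/w9_full.png')
cv2.imwrite('pics/w9a.png',cv2.resize(a[140:255,225:340],None,fx=5.2,fy=5.2,interpolation=cv2.INTER_CUBIC))
E
```

```text
(no output)
```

View pics/w9a.png

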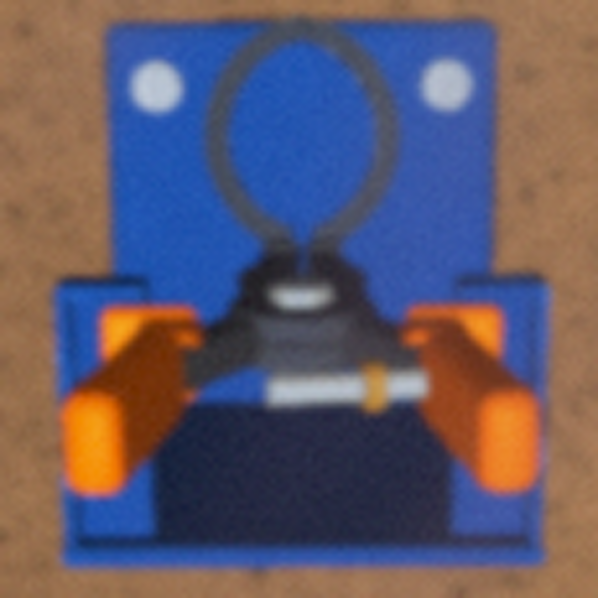

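```bash
python3 - <<'E'
from h import *
c=cam('w9');f=lambda x,y:(225+x/5.2,140+y/5.2)
L=onz(c,f(93,442),.155);R=onz(c,f(510,443),.155);m=(L+R)/2;print('tops',L,R,m,np.linalg.norm(L-R),np.arctan2(*(R-L)[[0,1]]))
A=onz(c,f(157,87),.003);B=onz(c,f(446,85),.003);print('screws',A,B,np.arctan2(*(B-A)[[0,1]]))
print('guards fronts',onz(c,f(150,308),.098),onz(c,f(455,308),.098))
print('pivot',onz(c,f(302,296),.083),'clip',onz(c,f(302,30),.019),onz(c,f(302,150),.019))
print('stub',onz(c,(625/1.4,61/1.4),.0845))
go([*m[:2],.118],3.036)
E
```

```text
tops [ 0.63221619 -0.04467842  0.155     ] [0.63849426 0.01019703 0.155     ] [ 0.63535522 -0.01724069  0.155     ] 0.05523339764919955 0.11391061823320155
screws [ 0.60129639 -0.04413445  0.003     ] [0.6076454  0.01644273 0.003     ] 0.10442738616567461
guards fronts [ 0.62756825 -0.0412082   0.098     ] [0.6330857  0.00813319 0.098     ]
pivot [ 0.63167578 -0.01677272  0.083     ] clip [ 0.5917747  -0.01231489  0.019     ] [ 0.61568918 -0.01499009  0.019     ]
stub [0.52229969 0.12543782 0.0845    ]
t 11.35 pos [ 0.6365 -0.0179  0.2169] a 3.0305 q [ 0.66  0.43 -0.89  1.47  0.33  1.4   1.21] F [ 0.44  0.45 -0.12] w 1.003
shift [0.0011 0.0005 0.0989] turn [ 0.0003 -0.0009 -0.0055]
```

Emit:
{"name": "carry_out", "arguments": {
  "commands": [
    {"tx": 0.0006,"ty": 0.0004,"tz": 0.01,"rx": 0,"ry": 0,"rz": -0.003,"jaw": 1},
    {"tx": 0.0006,"ty": 0.0004,"tz": 0.03,"rx": 0,"ry": 0,"rz": -0.003,"jaw": 1},
    {"tx": 0.0006,"ty": 0.0004,"tz": 0.05,"rx": 0,"ry": 0,"rz": -0.003,"jaw": 1},
    {"tx": 0.0006,"ty": 0.0004,"tz": 0.07,"rx": 0,"ry": 0,"rz": -0.003,"jaw": 1},
    {"tx": 0.0006,"ty": 0.0004,"tz": 0.085,"rx": 0,"ry": 0,"rz": -0.003,"jaw": 1},
    {"tx": 0.0006,"ty": 0.0004,"tz": 0.095,"rx": 0,"ry": 0,"rz": -0.003,"jaw": 1},
    {"tx": 0.0006,"ty": 0.0004,"tz": 0.0985,"rx": 0,"ry": 0,"rz": -0.003,"jaw": 1},
    {"tx": 0.0006,"ty": 0.0004,"tz": 0.0985,"rx": 0,"ry": 0,"rz": -0.003,"jaw": 1}
  ]
}}

```text
time: 12.35
position: [0.6364, -0.0178, 0.1192]
tool_rot: [0.169, 3.137, 0.0]
ft_force: [0.3, 0.4, -0.4]
grip_width: 0.998
```

```bash
python3 - <<'E'
from h import *
go([.636,-.0175,.118],3.033)
snap('wrist','w10',None,1.4)
E
```

```text
t 12.35 pos [ 0.6364 -0.0178  0.1192] a 3.0338 q [ 0.64  0.5  -0.86  1.59  0.39  1.24  1.17] F [ 0.31  0.39 -0.36] w 0.998
shift [0.0005 0.0003 0.0012] turn [0.0001 0.0004 0.0008]
```

View pics/w10.png

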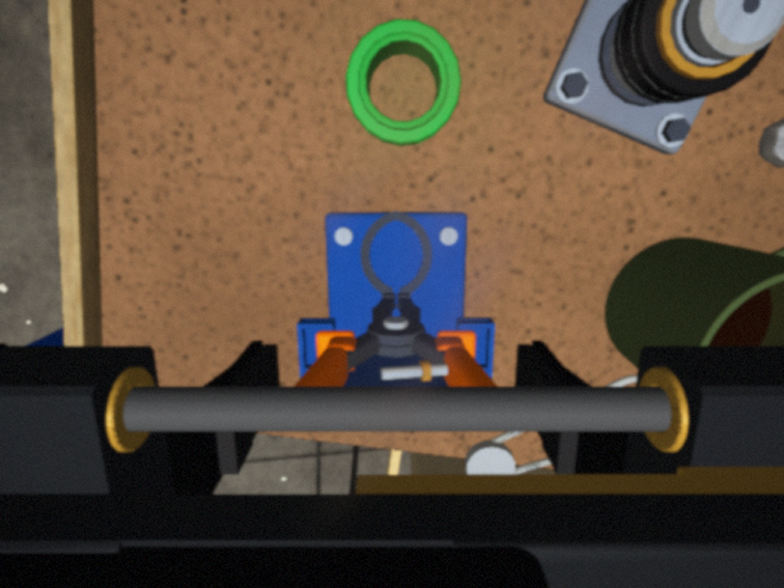

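Emit:
{"name": "carry_out", "arguments": {
  "commands": [
    {"tx": 0,"ty": 0,"tz": 0.001,"rx": 0,"ry": 0,"rz": 0,"jaw": 0.75},
    {"tx": 0,"ty": 0,"tz": 0.001,"rx": 0,"ry": 0,"rz": 0,"jaw": 0.65},
    {"tx": 0,"ty": 0,"tz": 0.001,"rx": 0,"ry": 0,"rz": 0,"jaw": 0.55},
    {"tx": 0,"ty": 0,"tz": 0.001,"rx": 0,"ry": 0,"rz": 0,"jaw": 0.45},
    {"tx": 0,"ty": 0,"tz": 0.001,"rx": 0,"ry": 0,"rz": 0,"jaw": 0.35},
    {"tx": 0,"ty": 0,"tz": 0.001,"rx": 0,"ry": 0,"rz": 0,"jaw": 0.3},
    {"tx": 0,"ty": 0,"tz": 0.001,"rx": 0,"ry": 0,"rz": 0,"jaw": 0.3},
    {"tx": 0,"ty": 0,"tz": 0.001,"rx": 0,"ry": 0,"rz": 0,"jaw": 0.3},
    {"tx": 0,"ty": 0,"tz": 0.001,"rx": 0,"ry": 0,"rz": 0,"jaw": 0.3}
  ],
  "grip_force": 35
}}

```text
time: 13.52
position: [0.6362, -0.0177, 0.1181]
tool_rot: [0.169, 3.137, 0.0]
ft_force: [0.2, 1.4, 1.2]
grip_width: 0.482
```

```bash
python3 - <<'E'
from h import *
go([.636,-.0175,.118],3.033)
snap('wrist','w11',None,1.4)
E
```

```text
t 13.53 pos [ 0.6362 -0.0177  0.1181] a 3.034 q [ 0.64  0.5  -0.86  1.59  0.39  1.23  1.17] F [0.22 1.45 1.17] w 0.482
shift [0.0003 0.0002 0.0001] turn [0.0002 0.0001 0.001 ]
```

View pics/w11.png

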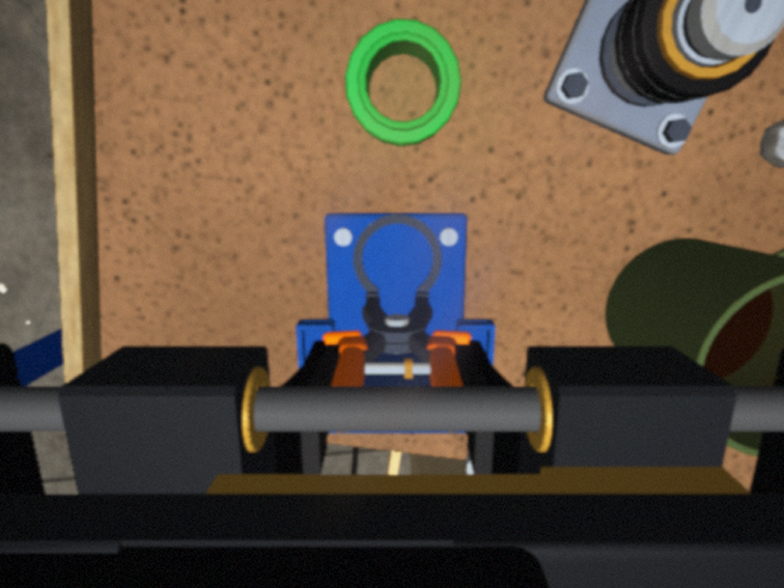

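Emit:
{"name": "carry_out", "arguments": {
  "commands": [
    {"tx": 0,"ty": 0,"tz": -0.004,"rx": 0,"ry": 0,"rz": 0,"jaw": 0.3},
    {"tx": 0,"ty": 0,"tz": -0.012,"rx": 0,"ry": 0,"rz": 0,"jaw": 0.3},
    {"tx": 0,"ty": 0,"tz": -0.022,"rx": 0,"ry": 0,"rz": 0,"jaw": 0.3},
    {"tx": 0,"ty": 0,"tz": -0.034,"rx": 0,"ry": 0,"rz": 0,"jaw": 0.3},
    {"tx": 0,"ty": 0,"tz": -0.046,"rx": 0,"ry": 0,"rz": 0,"jaw": 0.3},
    {"tx": 0,"ty": 0,"tz": -0.058,"rx": 0,"ry": 0,"rz": 0,"jaw": 0.3},
    {"tx": 0,"ty": 0,"tz": -0.07,"rx": 0,"ry": 0,"rz": 0,"jaw": 0.3},
    {"tx": 0,"ty": 0,"tz": -0.082,"rx": 0,"ry": 0,"rz": 0,"jaw": 0.3},
    {"tx": 0,"ty": 0,"tz": -0.091,"rx": 0,"ry": 0,"rz": 0,"jaw": 0.3},
    {"tx": 0,"ty": 0,"tz": -0.095,"rx": 0,"ry": 0,"rz": 0,"jaw": 0.3},
    {"tx": 0,"ty": 0,"tz": -0.095,"rx": 0,"ry": 0,"rz": 0,"jaw": 0.3},
    {"tx": 0,"ty": 0,"tz": -0.095,"rx": 0,"ry": 0,"rz": 0,"jaw": 0.3}
  ]
}}

```text
time: 15.08
position: [0.6359, -0.018, 0.2125]
tool_rot: [-0.169, -3.136, 0.0]
ft_force: [-0.3, 0.1, -3.1]
grip_width: 0.479
```

```bash
python3 - <<'E'
from h import *
go([.546,.123,.213],3.033)
snap('wrist','w12',None,1.4)
a=cv2.imread('pics/w12_full.png')
cv2.imwrite('pics/w12a.png',cv2.resize(a[140:260,220:350],None,fx=5,fy=5,interpolation=cv2.INTER_CUBIC))
snap('scene','s12',(230,90,400,260),3.5)
E
```

```text
t 15.07 pos [ 0.6359 -0.018   0.2125] a 3.0338 q [ 0.66  0.43 -0.89  1.48  0.33  1.39  1.22] F [-0.27  0.08 -3.08] w 0.479
shift [ 0.1046  0.1305 -0.0005] turn [-0.0002 -0.0008  0.0008]
```

View pics/w12a.png

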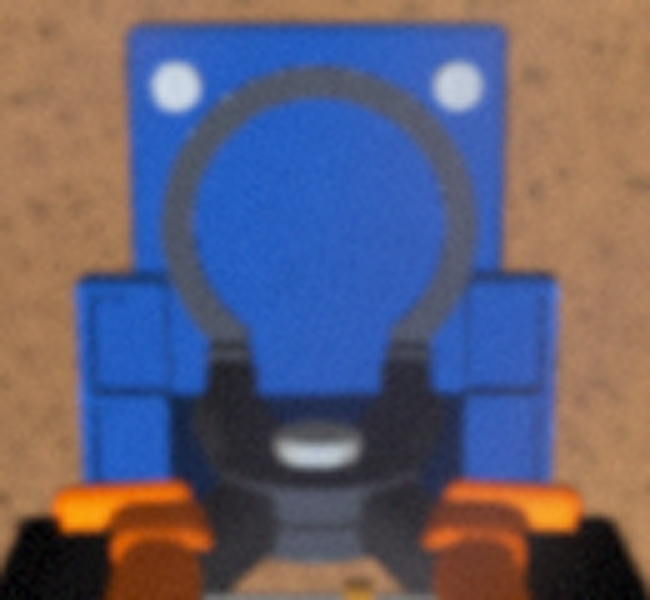

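View pics/s12.png

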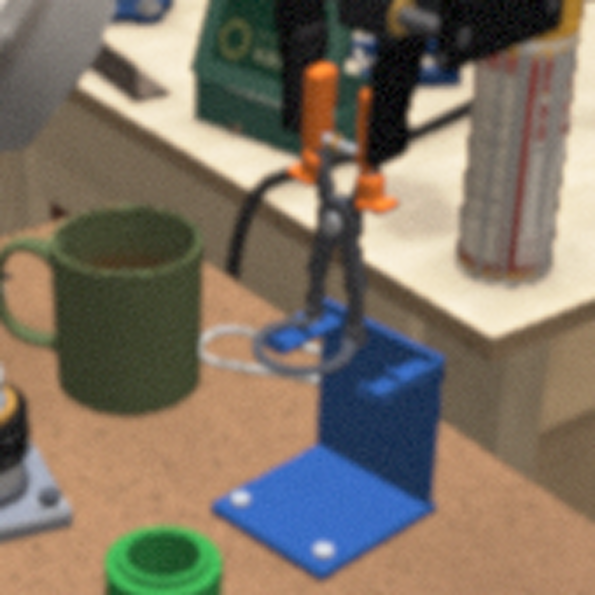

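```bash
python3 - <<'E'
from h import *
c=cam('w12');S=cam('s12');f=lambda x,y:(220+x/5,140+y/5)
R=Ro.from_rotvec(ctrl.get_state()['tool_rot']).as_matrix(); p=ctrl.get_state()['position']
im=cv2.imread('pics/s12_full.png')
big=cv2.resize(im[150:210,285:345],None,fx=10,fy=10,interpolation=cv2.INTER_CUBIC)
for z in (.109,.1135,.118):
    L=onz(c,f(163,222),z);Q=onz(c,f(478,222),z);B=onz(c,f(320.5,68),z)
    print(z,np.linalg.norm(L-Q),'back in tool',R.T@(B-p),'sidemid',R.T@((L+Q)/2-p))
for name,pt,col in (('back',(320.5,84),(0,0,255)),('l',(178,222),(0,255,0)),('r',(463,222),(255,0,0)),('tabL',(232,350),(0,255,255)),('tabR',(408,350),(255,255,0))):
    for z in (.106,.110,.114,.118):
        u=(proj(S,onz(c,f(*pt),z))-[285,150]+.5)*10; cv2.circle(big,tuple(int(v) for v in u),3,col,-1); 
        if z==.114: cv2.circle(big,tuple(int(v) for v in u),6,col,1)
cv2.imwrite('pics/s12b.png',big)
E
```

```text
0.109 0.04987706399805335 back in tool [0.04581264 0.00129704 0.10354831] sidemid [0.02166267 0.0013053  0.1035273 ]
0.1135 0.049032858017828425 back in tool [0.04624856 0.00128656 0.09904869] sidemid [0.02250734 0.00129468 0.09902803]
0.118 0.04818865203760351 back in tool [0.04668447 0.00127608 0.09454907] sidemid [0.02335201 0.00128406 0.09452877]
```

View pics/s12b.png

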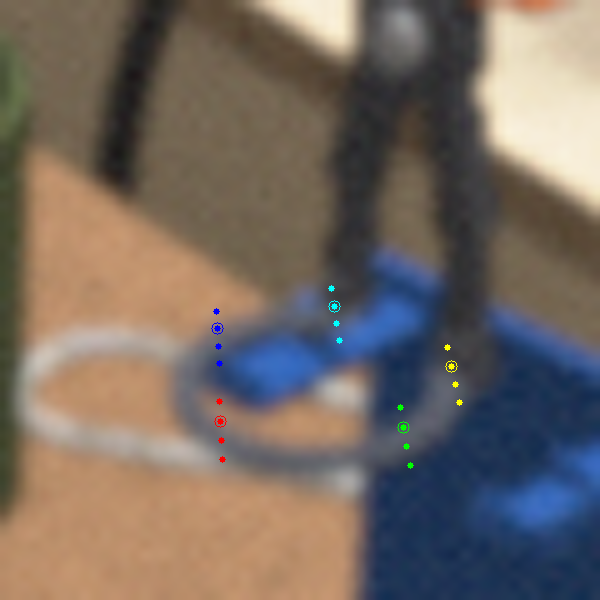

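Emit:
{"name": "carry_out", "arguments": {
  "commands": [
    {"tx": 0.006,"ty": 0.004,"tz": -0.005,"rx": 0,"ry": 0,"rz": 0,"jaw": 0.3},
    {"tx": 0.018,"ty": 0.015,"tz": -0.008,"rx": 0,"ry": 0,"rz": 0,"jaw": 0.3},
    {"tx": 0.032,"ty": 0.03,"tz": -0.008,"rx": 0,"ry": 0,"rz": 0,"jaw": 0.3},
    {"tx": 0.046,"ty": 0.048,"tz": -0.008,"rx": 0,"ry": 0,"rz": 0,"jaw": 0.3},
    {"tx": 0.06,"ty": 0.066,"tz": -0.008,"rx": 0,"ry": 0,"rz": 0,"jaw": 0.3},
    {"tx": 0.074,"ty": 0.084,"tz": -0.008,"rx": 0,"ry": 0,"rz": 0,"jaw": 0.3},
    {"tx": 0.088,"ty": 0.102,"tz": -0.005,"rx": 0,"ry": 0,"rz": 0,"jaw": 0.3},
    {"tx": 0.1,"ty": 0.118,"tz": -0.002,"rx": 0,"ry": 0,"rz": 0,"jaw": 0.3},
    {"tx": 0.1065,"ty": 0.127,"tz": 0,"rx": 0,"ry": 0,"rz": 0,"jaw": 0.3},
    {"tx": 0.1076,"ty": 0.129,"tz": 0,"rx": 0,"ry": 0,"rz": 0,"jaw": 0.3},
    {"tx": 0.1076,"ty": 0.129,"tz": 0,"rx": 0,"ry": 0,"rz": 0,"jaw": 0.3},
    {"tx": 0.1076,"ty": 0.129,"tz": 0,"rx": 0,"ry": 0,"rz": 0,"jaw": 0.3}
  ]
}}

```text
time: 16.68
position: [0.5436, 0.1209, 0.213]
tool_rot: [0.172, 3.137, -0.0]
ft_force: [-0.6, -0.6, -2.6]
grip_width: 0.482
```

```bash
python3 - <<'E'
from h import *
go([.5428,.1218,.2125],3.034)
snap('wrist','w13'); snap('scene','s13'); snap('top','t13')
a=cv2.imread('pics/w13_full.png'); cv2.imwrite('pics/w13a.png',cv2.resize(a[140:260,220:350],None,fx=5,fy=5,interpolation=cv2.INTER_CUBIC))
a=cv2.imread('pics/s13_full.png'); cv2.imwrite('pics/s13a.png',cv2.resize(a[140:270,160:290],None,fx=4.6,fy=4.6,interpolation=cv2.INTER_CUBIC))
E
```

```text
t 16.68 pos [0.5436 0.1209 0.213 ] a 3.0322 q [ 0.6   0.25 -0.99  1.67  0.21  1.34  1.03] F [-0.6  -0.55 -2.59] w 0.482
shift [0.0009 0.0008 0.0005] turn [-0.0001  0.0001 -0.0018]
```

View pics/w13a.png

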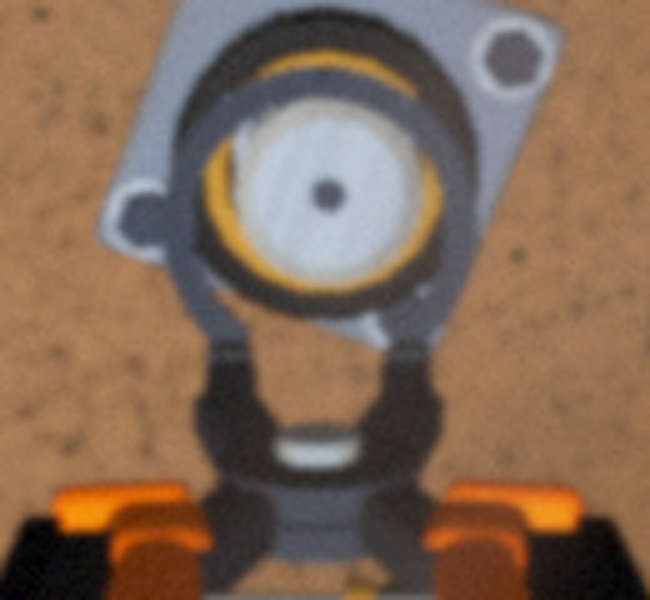

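View pics/s13a.png

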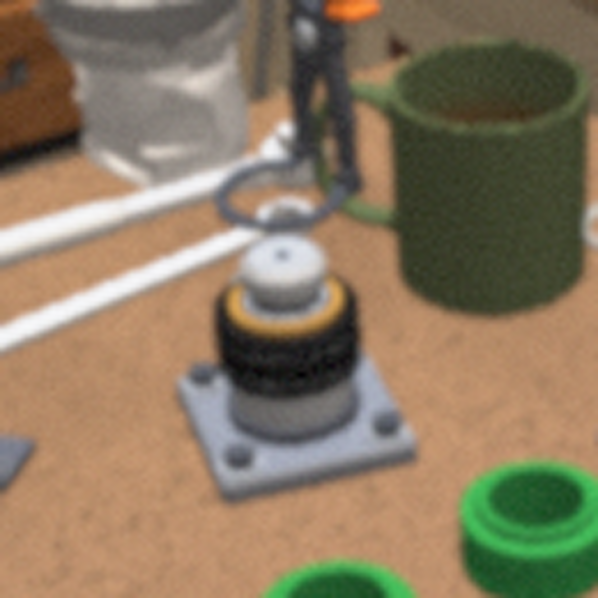

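```bash
python3 - <<'E'
from h import *
c=cam('w13');S=cam('s13');f=lambda x,y:(220+x/5,140+y/5)
s=ctrl.get_state();R=Ro.from_rotvec(s['tool_rot']).as_matrix(); p=s['position']; print(p)
D=onz(c,f(329,195),.0845); print(D,R.T@(D-p))
for z in(.108,.110,.112,.114):
    B=onz(c,f(321,68),z);L=onz(c,f(164,222),z);Q=onz(c,f(478,222),z); print(z,R.T@(B-p)-[.025,0,0],R.T@((L+Q)/2-p),np.linalg.norm(L-Q))
a=cv2.imread('pics/s13_full.png'); big=cv2.resize(a[165:200,200:245],None,fx=14,fy=14,interpolation=cv2.INTER_CUBIC)
for name,pt,col in (('back',(321,84),(0,0,255)),('l',(180,222),(0,255,0)),('r',(463,222),(255,0,0)),('tabL',(232,350),(0,255,255)),('tabR',(408,350),(255,255,0))):
    for z in (.106,.110,.114,.118):
        u=(proj(S,onz(c,f(*pt),z))-[200,165]+.5)*14; cv2.circle(big,tuple(int(v) for v in u),3,col,-1)
        if z==.114: cv2.circle(big,tuple(int(v) for v in u),7,col,1)
cv2.imwrite('pics/s13b.png',big)
E
```

```text
[0.54339309 0.12139644 0.21297945]
[0.52238363 0.126162   0.0845    ] [0.0213942  0.00244491 0.12848108]
0.108 [0.02037216 0.00101103 0.1049825 ] [0.02108706 0.00100771 0.10498092] 0.04999232603965979
0.11 [0.0205662  0.00100619 0.10298251] [0.02146283 0.00100289 0.10298095] 0.04961824785792014
0.112 [0.02076025 0.00100135 0.10098252] [0.02183859 0.00099808 0.10098097] 0.0492441696761805
0.114 [0.0209543  0.00099651 0.09898253] [0.02221436 0.00099327 0.09898099] 0.04887009149444087
```

View pics/s13b.png

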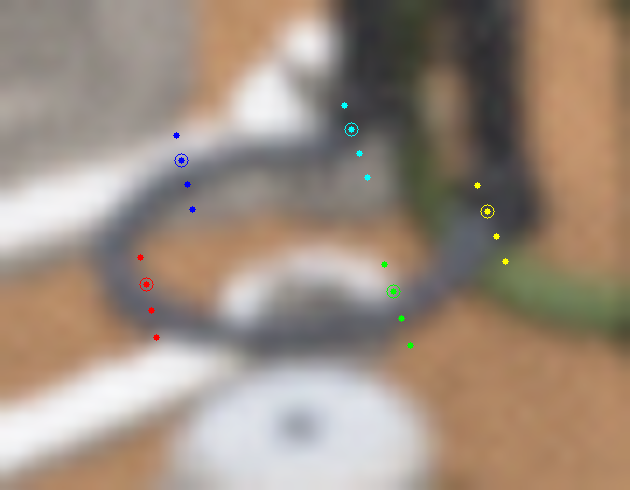

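Emit:
{"name": "carry_out", "arguments": {
  "commands": [
    {"tx": 0.0004,"ty": 0.0014,"tz": 0.002,"rx": 0,"ry": 0,"rz": 0,"jaw": 0.3},
    {"tx": 0.0004,"ty": 0.0014,"tz": 0.006,"rx": 0,"ry": 0,"rz": 0,"jaw": 0.3},
    {"tx": 0.0004,"ty": 0.0014,"tz": 0.011,"rx": 0,"ry": 0,"rz": 0,"jaw": 0.3},
    {"tx": 0.0004,"ty": 0.0014,"tz": 0.016,"rx": 0,"ry": 0,"rz": 0,"jaw": 0.3},
    {"tx": 0.0004,"ty": 0.0014,"tz": 0.021,"rx": 0,"ry": 0,"rz": 0,"jaw": 0.3},
    {"tx": 0.0004,"ty": 0.0014,"tz": 0.025,"rx": 0,"ry": 0,"rz": 0,"jaw": 0.3},
    {"tx": 0.0004,"ty": 0.0014,"tz": 0.029,"rx": 0,"ry": 0,"rz": 0,"jaw": 0.3},
    {"tx": 0.0004,"ty": 0.0014,"tz": 0.032,"rx": 0,"ry": 0,"rz": 0,"jaw": 0.3},
    {"tx": 0.0004,"ty": 0.0014,"tz": 0.033,"rx": 0,"ry": 0,"rz": 0,"jaw": 0.3},
    {"tx": 0.0004,"ty": 0.0014,"tz": 0.033,"rx": 0,"ry": 0,"rz": 0,"jaw": 0.3}
  ]
}}

```text
time: 18.08
position: [0.5429, 0.1234, 0.18]
tool_rot: [0.169, 3.137, -0.0]
ft_force: [-0.1, -0.2, -2.6]
grip_width: 0.481
```

```bash
python3 - <<'E'
from h import *
go([.5430,.1218,.171],3.034)
snap('wrist','w14'); snap('scene','s14')
a=cv2.imread('pics/w14_full.png'); cv2.imwrite('pics/w14a.png',cv2.resize(a[140:260,220:350],None,fx=5,fy=5,interpolation=cv2.INTER_CUBIC))
a=cv2.imread('pics/s14_full.png'); cv2.imwrite('pics/s14a.png',cv2.resize(a[180:240,190:260],None,fx=10,fy=10,interpolation=cv2.INTER_CUBIC))
E
```

```text
t 18.07 pos [0.5429 0.1234 0.18  ] a 3.0339 q [ 0.58  0.28 -0.99  1.72  0.24  1.28  1.01] F [-0.12 -0.2  -2.58] w 0.481
shift [-0.0003 -0.0015  0.009 ] turn [-0.0001  0.     -0.0001]
```

View pics/w14a.png

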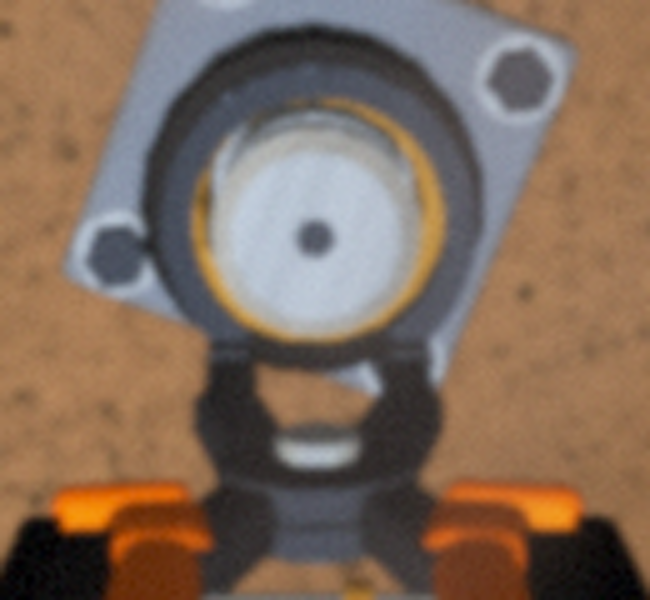

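View pics/s14a.png

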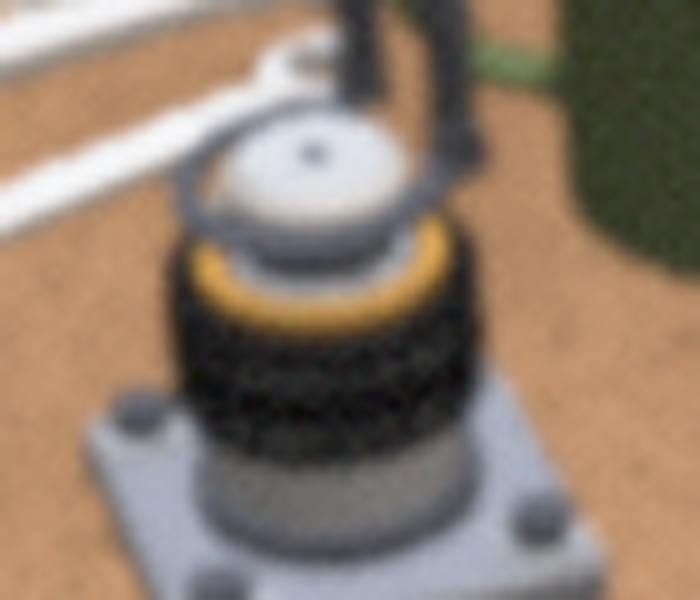

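```bash
python3 - <<'E'
from h import *
c=cam('w14');f=lambda x,y:(220+x/5,140+y/5)
s=ctrl.get_state();R=Ro.from_rotvec(s['tool_rot']).as_matrix(); p=s['position']; print(p)
D=onz(c,f(315,238),.0845); print(D,R.T@(D-p))
z=p[2]-.1025
B=onz(c,f(321,68),z); print(R.T@(B-p)-[.025,0,0])
S=cam('s14')
a=cv2.imread('pics/s14_full.png'); big=cv2.resize(a[180:240,190:260],None,fx=10,fy=10,interpolation=cv2.INTER_CUBIC)
for name,pt,col in (('back',(321,84),(0,0,255)),('l',(180,222),(0,255,0)),('r',(463,222),(255,0,0)),('tabL',(232,350),(0,255,255)),('tabR',(408,350),(255,255,0))):
    for z in (.073,.077,.081,.085):
        u=(proj(S,onz(c,f(*pt),z))-[190,180]+.5)*10; cv2.circle(big,tuple(int(v) for v in u),3,col,-1)
        if z==.081: cv2.circle(big,tuple(int(v) for v in u),6,col,1)
u=(proj(S,[*D[:2],.0845])-[190,180]+.5)*10; print('dot pred',u)
cv2.imwrite('pics/s14b.png',big)
E
```

```text
[0.54296423 0.1233567  0.18016295]
[0.52239917 0.12602327 0.0845    ] [0.02075901 0.0004412  0.09565721]
[0.02102362 0.00136998 0.10248725]
dot pred [315.06093165 150.00661965]
```

View pics/s14b.png

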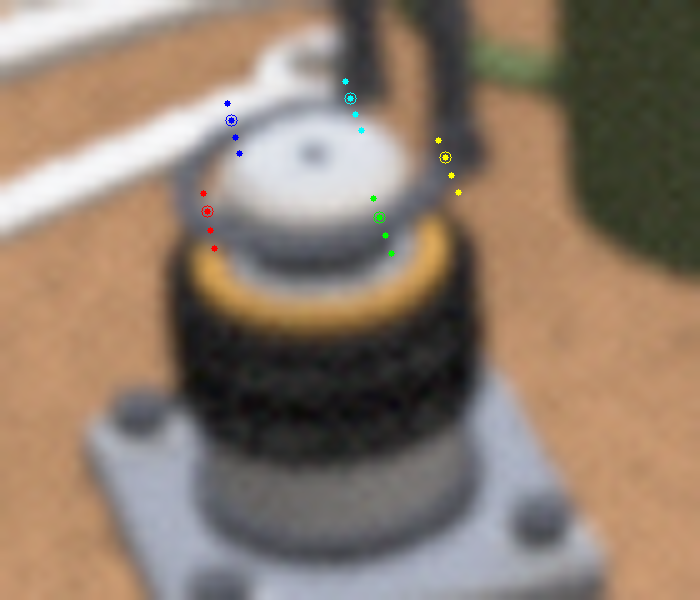

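Emit:
{"name": "carry_out", "arguments": {
  "commands": [
    {"tx": -0.0001,"ty": -0.0008,"tz": 0.002,"rx": 0,"ry": 0,"rz": 0,"jaw": 0.3},
    {"tx": -0.0001,"ty": -0.0008,"tz": 0.004,"rx": 0,"ry": 0,"rz": 0,"jaw": 0.3},
    {"tx": -0.0001,"ty": -0.0008,"tz": 0.006,"rx": 0,"ry": 0,"rz": 0,"jaw": 0.3},
    {"tx": -0.0001,"ty": -0.0008,"tz": 0.0075,"rx": 0,"ry": 0,"rz": 0,"jaw": 0.3},
    {"tx": -0.0001,"ty": -0.0008,"tz": 0.008,"rx": 0,"ry": 0,"rz": 0,"jaw": 0.3},
    {"tx": -0.0001,"ty": -0.0008,"tz": 0.008,"rx": 0,"ry": 0,"rz": 0,"jaw": 0.3},
    {"tx": -0.0001,"ty": -0.0008,"tz": 0.008,"rx": 0,"ry": 0,"rz": 0,"jaw": 0.3}
  ]
}}

```text
time: 19.05
position: [0.5429, 0.1225, 0.1721]
tool_rot: [0.169, 3.137, -0.0]
ft_force: [-0.5, 0.3, -2.5]
grip_width: 0.487
```

Emit:
{"name": "carry_out", "arguments": {
  "commands": [
    {"tx": 0,"ty": 0,"tz": 0.0005,"rx": 0,"ry": 0,"rz": 0,"jaw": 0.3},
    {"tx": 0,"ty": 0,"tz": 0.001,"rx": 0,"ry": 0,"rz": 0,"jaw": 0.3},
    {"tx": 0,"ty": 0,"tz": 0.001,"rx": 0,"ry": 0,"rz": 0,"jaw": 0.3}
  ]
}}

```text
time: 19.42
position: [0.5428, 0.1225, 0.171]
tool_rot: [-0.169, -3.137, 0.0]
ft_force: [0.2, -0.5, -1.6]
grip_width: 0.483
```

```bash
python3 - <<'E'
from h import *
go([.5430,.1218,.171],3.034)
snap('wrist','w15'); snap('scene','s15')
a=cv2.imread('pics/w15_full.png'); cv2.imwrite('pics/w15a.png',cv2.resize(a[140:260,220:350],None,fx=5,fy=5,interpolation=cv2.INTER_CUBIC))
a=cv2.imread('pics/s15_full.png'); cv2.imwrite('pics/s15a.png',cv2.resize(a[180:240,190:260],None,fx=10,fy=10,interpolation=cv2.INTER_CUBIC))
E
```

```text
t 19.43 pos [0.5428 0.1225 0.171 ] a 3.0339 q [ 0.58  0.28 -0.98  1.73  0.25  1.26  1.  ] F [ 0.22 -0.5  -1.56] w 0.483
shift [-0.0002 -0.0007 -0.    ] turn [-0.0001 -0.     -0.0001]
```

View pics/w15a.png

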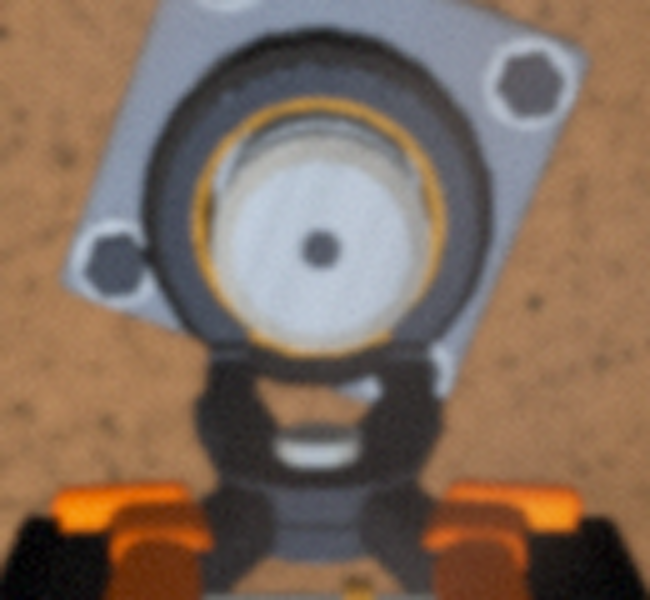

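View pics/s15a.png

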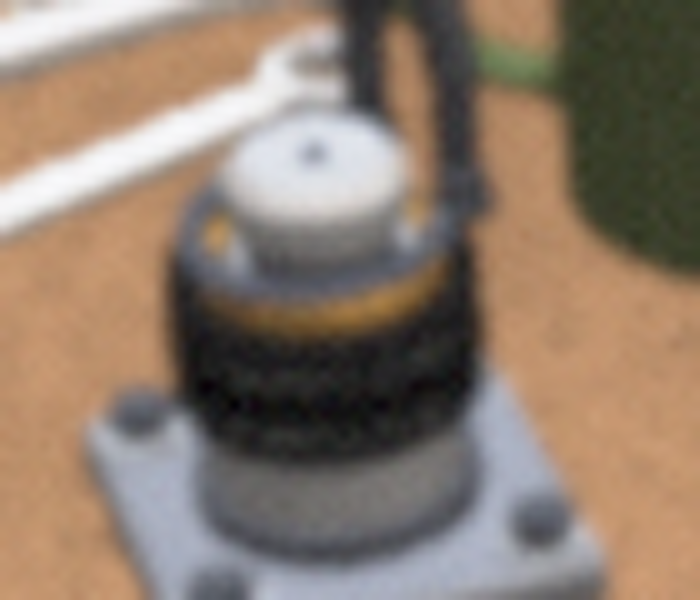

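Emit:
{"name": "carry_out", "arguments": {
  "commands": [
    {"tx": 0,"ty": 0,"tz": 0.0005,"rx": 0,"ry": 0,"rz": 0,"jaw": 0.3},
    {"tx": 0,"ty": 0,"tz": 0.0005,"rx": 0,"ry": 0,"rz": 0,"jaw": 0.3},
    {"tx": 0,"ty": 0,"tz": 0.0005,"rx": 0,"ry": 0,"rz": 0,"jaw": 0.3}
  ]
}}

```text
time: 19.9
position: [0.5429, 0.1225, 0.1705]
tool_rot: [-0.169, -3.137, 0.0]
ft_force: [-0.4, -0.3, -1.3]
grip_width: 0.482
```

Emit:
{"name": "carry_out", "arguments": {
  "commands": [
    {"tx": 0,"ty": 0,"tz": 0.0005,"rx": 0,"ry": 0,"rz": 0,"jaw": 0.3},
    {"tx": 0,"ty": 0,"tz": 0.0005,"rx": 0,"ry": 0,"rz": 0,"jaw": 0.3},
    {"tx": 0,"ty": 0,"tz": 0.0005,"rx": 0,"ry": 0,"rz": 0,"jaw": 0.3}
  ]
}}

```text
time: 20.27
position: [0.5429, 0.1225, 0.17]
tool_rot: [-0.169, -3.137, 0.0]
ft_force: [-0.2, -0.9, -2.8]
grip_width: 0.48
```

```bash
python3 - <<'E'
from h import *
c=cam('w15');f=lambda x,y:(220+x/5,140+y/5)
s=ctrl.get_state();R=Ro.from_rotvec(s['tool_rot']).as_matrix(); p=np.array([.5428,.1225,.171])
D=onz(c,f(320.5,249),.0845); print(D,R.T@(D-p))
for z in (.0685,.0705):
    B=onz(c,f(321,68),z); print(R.T@(B-p)-[.025,0,0])
    B=onz(c,f(321,97),z); print(R.T@(B-p)-[.020,0,0])
go([.5430,.1218,.171],3.034)
E
```

```text
[0.52229942 0.12601141 0.0845    ] [0.02075782 0.00128977 0.08650031]
[0.02088618 0.00139261 0.10250075]
[0.02144277 0.00139475 0.10250067]
[0.02107981 0.00138745 0.10050075]
[0.02166996 0.00138957 0.10050068]
t 20.27 pos [0.5429 0.1225 0.17  ] a 3.0338 q [ 0.58  0.29 -0.98  1.73  0.25  1.26  1.  ] F [-0.24 -0.87 -2.75] w 0.48
shift [-0.0002 -0.0007 -0.001 ] turn [-0.0001 -0.     -0.0002]
```

Emit:
{"name": "carry_out", "arguments": {
  "commands": [
    {"tx": 0,"ty": 0,"tz": 0.0005,"rx": 0,"ry": 0,"rz": 0,"jaw": 0.3},
    {"tx": 0,"ty": 0,"tz": 0.0005,"rx": 0,"ry": 0,"rz": 0,"jaw": 0.3},
    {"tx": 0,"ty": 0,"tz": 0.0005,"rx": 0,"ry": 0,"rz": 0,"jaw": 0.3}
  ]
}}

```text
time: 20.65
position: [0.5429, 0.1225, 0.1695]
tool_rot: [-0.169, -3.137, 0.0]
ft_force: [1.1, -0.4, -1.8]
grip_width: 0.481
```

Emit:
{"name": "carry_out", "arguments": {
  "commands": [
    {"tx": 0,"ty": 0,"tz": 0.0005,"rx": 0,"ry": 0,"rz": 0,"jaw": 0.3},
    {"tx": 0,"ty": 0,"tz": 0.0005,"rx": 0,"ry": 0,"rz": 0,"jaw": 0.3},
    {"tx": 0,"ty": 0,"tz": 0.0005,"rx": 0,"ry": 0,"rz": 0,"jaw": 0.3}
  ]
}}

```text
time: 21.02
position: [0.5429, 0.1225, 0.169]
tool_rot: [0.169, 3.137, -0.0]
ft_force: [-0.3, -0.2, -1.8]
grip_width: 0.482
```

```bash
python3 - <<'E'
from h import *
c=cam('w15');
snap('wrist','w16');snap('scene','s16')
for i in range(3): get_image('top'); print(ctrl.get_state()['ft_force'].round(2),ctrl.get_state()['position'].round(4))
a=cv2.imread('pics/s16_full.png'); cv2.imwrite('pics/s16a.png',cv2.resize(a[180:240,190:260],None,fx=10,fy=10,interpolation=cv2.INTER_CUBIC))
E
```

```text
[ 0.67  0.26 -2.85] [0.5429 0.1226 0.169 ]
[ 0.34  0.45 -2.29] [0.5429 0.1225 0.169 ]
[ 0.83 -0.87 -1.83] [0.5429 0.1225 0.169 ]
```

View pics/s16a.png

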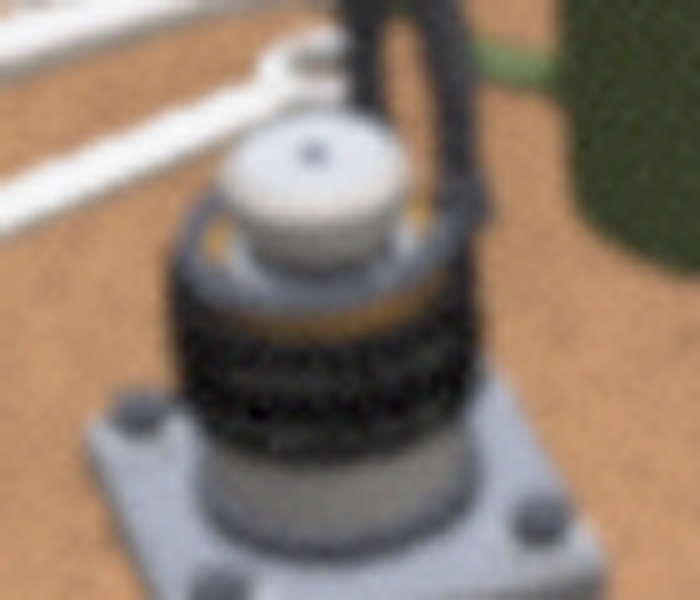

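Emit:
{"name": "carry_out", "arguments": {
  "commands": [
    {"tx": 0,"ty": 0,"tz": 0.0005,"rx": 0,"ry": 0,"rz": 0,"jaw": 0.3},
    {"tx": 0,"ty": 0,"tz": 0.0005,"rx": 0,"ry": 0,"rz": 0,"jaw": 0.3},
    {"tx": 0,"ty": 0,"tz": 0.0005,"rx": 0,"ry": 0,"rz": 0,"jaw": 0.3}
  ]
}}

```text
time: 21.65
position: [0.5429, 0.1226, 0.1685]
tool_rot: [-0.169, -3.137, 0.0]
ft_force: [-0.7, 0.5, -2.4]
grip_width: 0.48
```

```bash
python3 - <<'E'
from h import *
for i in range(4): get_image('top'); print(ctrl.get_state()['ft_force'].round(2),ctrl.get_state()['torque'].round(3),ctrl.get_state()['position'].round(4))
E
```

```text
[ 0.59  0.52 -1.85] [ 0.06  -0.151  0.022] [0.5429 0.1225 0.1685]
[ 0.05  0.2  -1.98] [ 0.108 -0.199 -0.021] [0.5429 0.1225 0.1685]
[ 0.04  0.22 -2.88] [ 0.121 -0.178  0.017] [0.5429 0.1225 0.1685]
[-0.43 -0.88 -2.99] [ 0.057 -0.153  0.011] [0.5429 0.1225 0.1685]
```

Emit:
{"name": "carry_out", "arguments": {
  "commands": [
    {"tx": 0,"ty": 0,"tz": 0.0005,"rx": 0,"ry": 0,"rz": 0,"jaw": 0.3},
    {"tx": 0,"ty": 0,"tz": 0.0005,"rx": 0,"ry": 0,"rz": 0,"jaw": 0.3},
    {"tx": 0,"ty": 0,"tz": 0.0005,"rx": 0,"ry": 0,"rz": 0,"jaw": 0.3}
  ]
}}

```text
time: 22.22
position: [0.5429, 0.1225, 0.168]
tool_rot: [0.169, 3.137, -0.0]
ft_force: [-0.1, 0.5, -1.9]
grip_width: 0.485
```

```bash
python3 - <<'E'
from h import *
for i in range(4): get_image('top'); print(ctrl.get_state()['ft_force'].round(2),ctrl.get_state()['torque'].round(3),ctrl.get_state()['position'].round(4))
E
```

```text
[ 0.35 -0.19 -1.6 ] [ 0.128 -0.155  0.014] [0.5429 0.1226 0.168 ]
[-0.23 -0.09 -2.43] [ 0.004 -0.142  0.015] [0.5429 0.1225 0.168 ]
[ 0.92  0.76 -2.79] [ 0.044 -0.165  0.018] [0.5429 0.1225 0.168 ]
[-0.33 -0.8  -2.82] [ 0.082 -0.177 -0.032] [0.5429 0.1225 0.168 ]
```

Emit:
{"name": "carry_out", "arguments": {
  "commands": [
    {"tx": 0,"ty": 0,"tz": 0.0005,"rx": 0,"ry": 0,"rz": 0,"jaw": 0.3},
    {"tx": 0,"ty": 0,"tz": 0.0005,"rx": 0,"ry": 0,"rz": 0,"jaw": 0.3},
    {"tx": 0,"ty": 0,"tz": 0.0005,"rx": 0,"ry": 0,"rz": 0,"jaw": 0.3}
  ]
}}

```text
time: 22.8
position: [0.5429, 0.1225, 0.1675]
tool_rot: [0.169, 3.137, -0.0]
ft_force: [0.4, 0.1, -2.4]
grip_width: 0.482
```

```bash
cat > fz.py <<'E'
from h import *
F=[];
for i in range(5): get_image('top'); s=ctrl.get_state(); F.append(np.r_[s['ft_force'],s['torque'],s['position'][2]])
print(round(s['time'],2),np.mean(F,0).round(4),s['grip_width'])
E
python3 fz.py
```

```text
23.05 [ 5.3000e-03 -4.1290e-01 -2.3939e+00  8.1900e-02 -1.6340e-01 -9.0000e-04
  1.6750e-01] 0.47788268331174794
```

Emit:
{"name": "carry_out", "arguments": {
  "commands": [
    {"tx": 0,"ty": 0,"tz": 0.0005,"rx": 0,"ry": 0,"rz": 0,"jaw": 0.3},
    {"tx": 0,"ty": 0,"tz": 0.0005,"rx": 0,"ry": 0,"rz": 0,"jaw": 0.3},
    {"tx": 0,"ty": 0,"tz": 0.0005,"rx": 0,"ry": 0,"rz": 0,"jaw": 0.3}
  ]
}}

```text
time: 23.42
position: [0.5429, 0.1225, 0.167]
tool_rot: [0.169, 3.137, -0.0]
ft_force: [0.2, -0.6, -1.3]
grip_width: 0.482
```

```bash
python3 fz.py; python3 - <<'E'
from h import *
snap('scene','s17'); snap('wrist','w17')
a=cv2.imread('pics/s17_full.png'); cv2.imwrite('pics/s17a.png',cv2.resize(a[180:240,190:260],None,fx=10,fy=10,interpolation=cv2.INTER_CUBIC))
E
```

```text
23.68 [ 0.2388 -0.288  -1.8484  0.0464 -0.1879  0.0044  0.167 ] 0.4800563450397783
```

View pics/s17a.png

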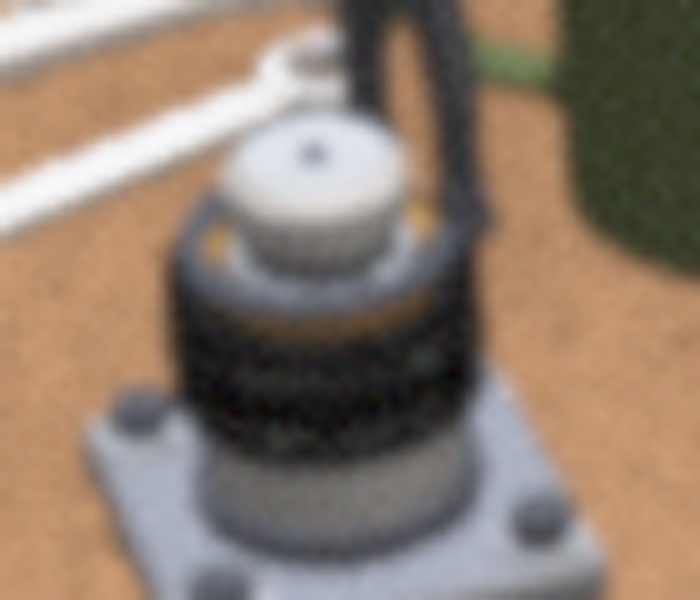

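Emit:
{"name": "carry_out", "arguments": {
  "commands": [
    {"tx": 0,"ty": 0,"tz": 0.0005,"rx": 0,"ry": 0,"rz": 0,"jaw": 0.3},
    {"tx": 0,"ty": 0,"tz": 0.0005,"rx": 0,"ry": 0,"rz": 0,"jaw": 0.3},
    {"tx": 0,"ty": 0,"tz": 0.0005,"rx": 0,"ry": 0,"rz": 0,"jaw": 0.3}
  ]
}}

```text
time: 24.15
position: [0.5429, 0.1226, 0.1666]
tool_rot: [0.169, 3.137, -0.0]
ft_force: [-0.8, 0.3, -1.2]
grip_width: 0.481
```

```bash
python3 fz.py
```

```text
24.4 [ 0.4643 -0.5045 -1.1113  0.0586 -0.2282 -0.0161  0.1666] 0.4833340635739136
```

Emit:
{"name": "carry_out", "arguments": {
  "commands": [
    {"tx": 0,"ty": 0,"tz": 0.0005,"rx": 0,"ry": 0,"rz": 0,"jaw": 0.3},
    {"tx": 0,"ty": 0,"tz": 0.0005,"rx": 0,"ry": 0,"rz": 0,"jaw": 0.3},
    {"tx": 0,"ty": 0,"tz": 0.0005,"rx": 0,"ry": 0,"rz": 0,"jaw": 0.3}
  ]
}}

```text
time: 24.78
position: [0.5429, 0.1225, 0.1661]
tool_rot: [0.169, 3.137, -0.0]
ft_force: [0.0, 0.9, -0.6]
grip_width: 0.48
```

```bash
python3 fz.py; python3 - <<'E'
from h import *
snap('scene','s18'); snap('wrist','w18')
a=cv2.imread('pics/s18_full.png'); cv2.imwrite('pics/s18a.png',cv2.resize(a[180:240,190:260],None,fx=10,fy=10,interpolation=cv2.INTER_CUBIC))
a=cv2.imread('pics/w18_full.png'); cv2.imwrite('pics/w18a.png',cv2.resize(a[140:260,220:350],None,fx=5,fy=5,interpolation=cv2.INTER_CUBIC))
E
```

```text
25.02 [ 0.4486  0.0977 -0.6617  0.0343 -0.2494  0.007   0.1661] 0.4767327176027079
```

View pics/w18a.png

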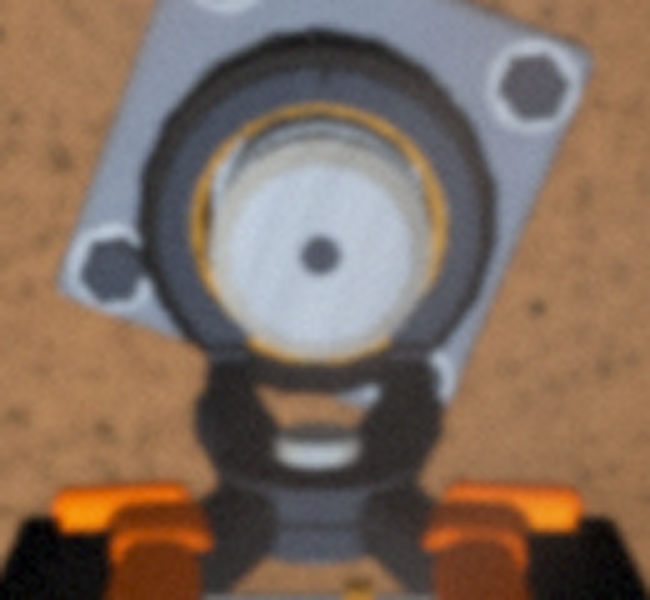

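View pics/s18a.png

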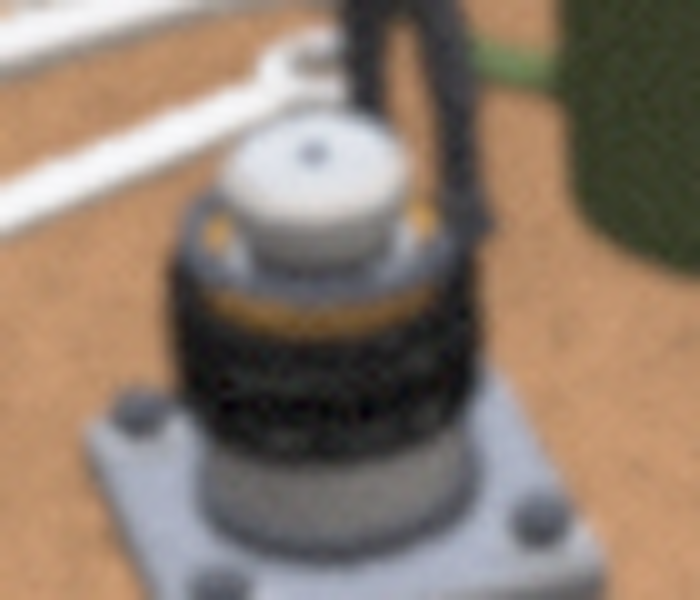

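Emit:
{"name": "carry_out", "arguments": {
  "commands": [
    {"tx": 0,"ty": 0,"tz": -0.0003,"rx": 0,"ry": 0,"rz": 0,"jaw": 0.3},
    {"tx": 0,"ty": 0,"tz": -0.0006,"rx": 0,"ry": 0,"rz": 0,"jaw": 0.3},
    {"tx": 0,"ty": 0,"tz": -0.0006,"rx": 0,"ry": 0,"rz": 0,"jaw": 0.3},
    {"tx": 0,"ty": 0,"tz": -0.0006,"rx": 0,"ry": 0,"rz": 0,"jaw": 0.3},
    {"tx": 0,"ty": 0,"tz": -0.0006,"rx": 0,"ry": 0,"rz": 0,"jaw": 0.3}
  ]
}}

```text
time: 25.75
position: [0.5428, 0.1226, 0.1666]
tool_rot: [-0.169, -3.137, 0.0]
ft_force: [1.2, 0.2, -0.9]
grip_width: 0.48
```

```bash
python3 fz.py; python3 - <<'E'
from h import *
snap('scene','s19'); snap('wrist','w19')
c=cam('w19');S=cam('s19');f=lambda x,y:(220+x/5,140+y/5)
s=ctrl.get_state();R=Ro.from_rotvec(s['tool_rot']).as_matrix(); p=s['position'];print(p)
a=cv2.imread('pics/w19_full.png'); cv2.imwrite('pics/w19a.png',cv2.resize(a[140:260,220:350],None,fx=5,fy=5,interpolation=cv2.INTER_CUBIC))
a=cv2.imread('pics/s19_full.png'); big=cv2.resize(a[180:240,190:260],None,fx=10,fy=10,interpolation=cv2.INTER_CUBIC)
for name,pt,col in (('back',(321,84),(0,0,255)),('l',(180,222),(0,255,0)),('r',(463,222),(255,0,0)),('tabL',(232,350),(0,255,255)),('tabR',(408,350),(255,255,0))):
    for z in (.065,.068,.071):
        u=(proj(S,onz(c,f(*pt),z))-[190,180]+.5)*10; cv2.circle(big,tuple(int(v) for v in u),3,col,-1)
cv2.imwrite('pics/s19a.png',big)
E
```

```text
26.0 [ 0.7565 -0.42   -0.9444  0.0676 -0.27    0.0081  0.1666] 0.4780058360271952
[0.54284544 0.12252711 0.16659962]
```

View pics/s19a.png

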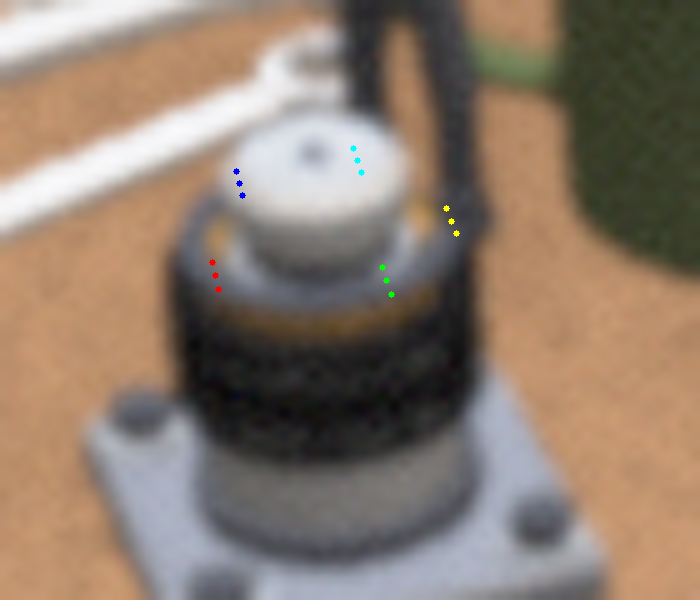

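View pics/w19a.png

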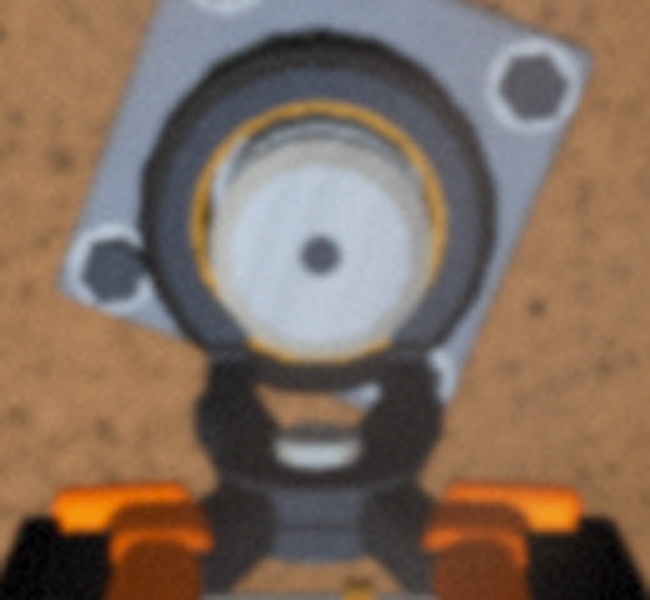

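```bash
python3 - <<'E'
from bench import ctrl
print(ctrl.close_job())
E
```

```text
the job is handed in; nothing more can be done
None
```

The roller is on the stub, and the circlip is held spread around the groove with the pliers still gripped. I handed the job in at about 26 s of the 69 s allowed; no verdict is reported.

- **Roller:** I picked up the black roller with the brass bush up, lowered it onto the shoulder and let go. The wrist and scene pictures taken afterwards show it seated on the shoulder and centred to about 1 mm. I left the green look-alikes alone.
- **Pliers:** The handles were squeezed at 35 N. The opening read about 42 mm, and the stop is at 43 mm. I lifted them straight up 95 mm, carried the circlip over the stub and lowered it to the groove.
- **Height:** I stopped on light contact with the bush and then backed off 0.5 mm. About 1.4 N of contact remains, judged from the wrist force going from -2.4 to -0.95 N. That puts the ring's mid-thickness at about 67.5 to 68.5 mm; the limits are 66.25 to 71.25 mm.
- **Centring and level:** The last wrist picture shows an even brass rim all round inside the ring, so the centre is within about 1 mm of the axle. I measured the tilt only while the ring hung free above the stub, at about 2 to 3 degrees.

**Disagreement:** Before contact, the camera views put the ring 1 to 3.5 mm lower relative to the gripper than the given dimensions imply. The contact height agreed with the given dimensions, so I set the final height by contact.

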